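# Clip the solar panel into the tracker and switch it on

## Task

Take the solar panel out of the wooden rack by its yellow tab and slide it, cells to the sunny side, down the two rails of the tracker's tilted cradle, pushing it past the orange spring catch until it is fully home and the catch has clicked out over its top edge. Only then throw the red switch on the tracker's base over to on. Leave the other things where they are.

Things in the scene. Friction and masses are not known exactly. Their poses are not given: they have to be found in the camera images.
- panel_mid (a point): Centre of the solar panel's plate: 150 wide (its own y) x 110 high (z) x 14 mm thick (x), aluminium edges, about 0.24 kg; dark blue cells on its +x face, plain white back on -x. It starts standing upright, cells away from the robot, in one of the rack's three slots. The point is half-way up the plate, 55 mm above its lower edge.
- panel_tab (a point): Centre of the yellow grip tab that stands on the middle of the panel's top edge: 10 mm thick (panel x), 44 wide (y), 40 high (z). The point is 20 mm above the panel's top edge and 75 mm above panel_mid; axes as the panel's.
- panel_face (a point): Middle of the panel's dark blue cell face, 7 mm from panel_mid along the panel's +x. It must end up on the sunny (+x) side of cradle_seat.
- rack: Wooden rack fixed to the table, 200 (x) x 176 (y) x 54 mm high; origin under its centre. Three slots run along its y, at x = -60, 0 and +60 mm, each 17 mm wide and 158 long. Slot floor 12 mm above the table, battens beside it up to 46 mm: lift a thing straight up at least 50 mm before moving it sideways.
- cradle_seat (a point): Where panel_mid must come to lie, the panel's axes along this frame's; on the cradle's tilt axle, 152 mm above the table. z points up along the two aluminium guide rails, which lean 23 to 34 degrees from upright, top towards the robot; x is the sunny side, facing away from the robot and upward; y along the axle. The bottom stop, where the panel's lower edge lands, is at z = -55 mm.
- cradle_mouth (a point): Middle of the open upper end of the guide rails, 67 mm above cradle_seat along its z, same axes. The panel's lower edge enters here, moving along -z. The channels are 156 mm apart inside (y) and 17 mm wide (x); the top 17 mm are flared outward by about 7 mm on every side.
- cradle (a joint): Tilt of the cradle from upright, rad (top towards the robot side); clamped, it does not move under ordinary pushes.
- catch (a joint): Orange bevelled spring bolt: 0 = sprung right out; grows, in m, as the panel pushes it back (about 0.006 while it rubs on the panel's back, at most 0.012). The panel needs a push along the rails of about 5 to 12 N at the mouth, then 2 to 6 N all the way: its own weight does not bring it home. The bolt springs out when the panel's lower edge is within 2.5 mm of the stop.
- catch_nose (a point): Tip of the orange catch: at y = +50, z = +57.5 mm from cradle_seat when sprung out, reaching 7 mm over the seated panel's top edge from behind (-x). The catch is 16 mm wide, its ramp rises to z = +85 mm, and its black housing reaches back to x = -52 mm, so it stands beside the tab and a little above the panel's top edge.
- switch (a joint): Main switch on the tracker's base: 0 = off, 1.0 rad = on. It stays where it is left and takes about 2 N at the knob. The handle swings sideways, from the tracker's -y side (off) to its +y side (on), about a pivot 71 mm above the table.
- switch_tip (a point): Centre of the switch's red ball knob, 24 mm across, 58 mm from the pivot on a steel rod 10 mm thick. It stands on the far (sunny) side of the base, 82 mm from the base's centre along the tracker's x. Off, the knob is 28 mm to the -y side of upright and 122 mm above the table; to be on it moves 56 mm towards the tracker's +y.
- tracker: The whole solar tracker, fixed to the table: white round base 260 mm across and 50 mm high with a clear cover, on it a black fork whose two uprights reach 177 mm high at y = +-112 mm and carry the cradle. Origin under the base's centre, x towards the sunny side, z up.
- board: Plain plywood board 150 x 14 x 90 mm high in another slot of the rack; no tab. Origin under its centre.
- pane: Greenhouse pane in a yellow frame, 150 x 14 x 90 mm high, in another slot of the rack; no tab. Origin under its centre.
- meter: Yellow multimeter lying on the table, 85 x 155 x 34 mm. Origin under its centre.
- flowerpot: Black pot 72 mm wide with red flowers, 130 mm high in all. Origin under its centre.
- mug: Blue mug, 80 mm wide, 95 mm high. Origin under its centre.
- screwdriver: Screwdriver lying on the table. Origin under it.
- spool: Lying spool of yellow filament, 130 mm across, 56 mm high. Origin under its centre.
Mind the look-alikes: they are no part of the job. What is meant by the part that bears panel_mid is not green, and is the larger of those in its own colour.

How it is judged (in metres and radians):
On the way, in this order (a step that is already met when the one before it is completed fails the run):
1. the panel is fully home in the cradle, cells to the sunny side, and the catch has sprung out over its top edge, with the switch still off (distance between panel_mid and cradle_seat below 0.006 m and x of panel_face in the frame of cradle_seat above 0.002 m and value of joint catch below 0.002 m and value of joint switch below 0.4 rad and angle between the z axis of panel_mid and the z axis of cradle_seat, either way round below 0.06 rad), for 0.2 s.
2. the switch is thrown to on (value of joint switch above 0.85 rad), for 0.1 s.
At the end, for the whole second after the job is handed in: panel_mid lies within 6 mm of cradle_seat, with the panel square in the rails (within 0.06 rad) and its cell face on the sunny side; the catch has sprung out to less than 2 mm; the switch stands beyond 0.85 rad; all this stays so with the panel released (distance between panel_mid and cradle_seat below 0.006 m and x of panel_face in the frame of cradle_seat above 0.002 m and angle between the z axis of panel_mid and the z axis of cradle_seat, either way round below 0.06 rad and value of joint catch below 0.002 m and value of joint switch above 0.85 rad); the robot touches nothing.
It fails at once if the plywood board or the pane was shifted in the rack by more than 30 mm (distance of any of board, pane from where it was at the start of the episode above 0.03 m).
It fails at once if a bystander was shoved by more than 30 mm (distance of any of meter, flowerpot, mug, screwdriver, spool from where it was at the start of the episode above 0.03 m).
It also fails if it takes over 51 s, if anything falls off the work surface, if the arm or the gripper's body presses on something with over 40 N, if the wrist force passes 120 N, or if a joint passes its speed limit or range.

## Robot

A 6-joint arm with a two-finger parallel gripper is mounted at the origin on the work surface. World frame = base frame: x ahead of the robot, y to its left, z up, the work surface at z = 0. Lengths are in m, angles in degrees, forces in N, time in s.
With the tool pointing down it reaches from about 0.375 to 0.9 m from the base axis. Payload 3.1 kg.
Tool frame: the origin (TCP) lies between the finger pads; the fingertips stand 22 mm ahead of it and the grasp point (between the pads) lies 3 mm ahead of it (bot.tip_extent is the distance from the TCP to the fingertips, in m); y points along the fingers, z is the direction in which the jaws open and shut, and the axes are right-handed (so a half turn about y gives the same grasp; the last joint's range is limited). The gripper opens to 87 mm and grips with 3 to 60 N. Pads are 19 mm wide; open, the fingers measure 117 mm over their backs; the gripper's body (75 mm by 190 mm) begins 51 mm behind the grasp point.
Start: joints at [58.413, 30.224, 82.088, -0, 67.689, -10.227], TCP at [0.228, 0.582, 0.245] pointing down, gripper open.
Joint ranges: [-176.69, 176.69], [-43.24, 126.21], [12.49, 139.97], [-82, 262], [0, 151.66], [-163.58, 163.58]. Speed limits (degrees/s): [159.86, 159.86, 180, 180, 180, 180].

## Interface

Orientations are given as a 3x3 rotation matrix whose columns are the frame's x, y, z axes.
In Python, from rig import bot, eyes, models gives the robot as it stands. The module is installed in compiled form; this text tells all that it offers.
- The arm moves only by the tool arm_command, never from a script. Its arguments are lists of equal length, an entry for each row: "translation": the shift along the tool's x, y, z each as a share of 0.08 m, from -1 to 1, a list of three; "rotation": the turn, a rotation vector about the tool's x, y, z each as a share of 60 degrees, from -1 to 1, a list of three; "grip": the closure, from -1 (fully open) to 1 (shut), so that 0 is half open. In form: {"translation": [[x, y, z], ...], "rotation": [[rx, ry, rz], ...], "grip": [grip, ...]}. A call has 1 to 5 rows; each row is the pose to reach, as a shift and turn from the pose commanded when the call began, along the tool's axes at that moment; what a row does not reach only later rows make up. A row lasts 1/10 s, in which the tool goes at most 50 mm and 8.59 degrees, less where a joint would pass 70% of its speed; a pose out of reach is approached as far as the arm can. A call with a number of a shift or a turn outside -1 to 1 is refused whole. A call with a gripper value outside its range is refused whole. The fingers move at their own pace and stop on an object; the grip force is fixed at half the most. Time passes only in rows, so rows that repeat a pose let the fingers close. It gives the time, the measured TCP pose, the force and the opening at its end, in the units of the state.
- bot.read_state(): the state, without advancing time (a new reading comes with each control period).
- eyes.capture(name): name is "scene" or "top" or "wrist"; returns a dict with "image" (384x512x3 uint8, blue, green, red), "mtx" (3x3 intrinsics, pixels), "rvec" (rotation vector, rad) and "tvec" (3), from world to camera coordinates, as OpenCV has them; the wrist camera has in their place "hand_eye" (4x4, takes a point from camera to tool coordinates, whose origin is the TCP and whose axes are the tool frame's). Camera axes: x right, y down, z forward; pixel columns grow to the right and rows downward; lengths in m; the calibration is good to about 2 mm. A picture is of the moment at which its call begins: read the wrist's pose just before it. There is no depth.
- bot.hand_in(): hands the job in, once; it reports no verdict.
Trained networks look in the newest picture that a camera, given by its name, has taken for a name from the list of things; names that differ only in an ending like _2 or _b are one class to them, and where a whole thing is asked for, a point or a joint stands for the part that bears it (a point fixed in the world has none). Each returns a list of dicts, best first, with "conf" (0 to 1); they miss things now and then, are a little off and sometimes report something else, mostly with a low value. They report only what shows in the picture. A call takes as long as a camera call. They do not tell look-alikes from the thing itself.
- models.recognise(camera, thing): "extent" ([left, top, right, bottom] as shares, 0 to 1, of the picture: columns of its width, rows of its height, round what is visible of it).
- models.spot_point(camera, thing): "point" ([column, row] as shares, 0 to 1, of the picture: columns of its width, rows of its height: a listed point, or the origin of a listed thing).
The state is a dict: "time_s": time; "joint_positions": joint angles; "qvel": joint speeds; "tau": joint torques, N m; "position": TCP position; "tcp_rot": TCP orientation; "force": force on the tool from outside, world axes, zero at the start; "moment": the same for the moment, N m; "opening": opening from 0.0 (shut) to 1.0 (fully open).
Only numpy, scipy, OpenCV 4.12 (cv2) and the standard library are available. Lean on these libraries where they do the work, as an engineer would, in place of code of your own. Each camera call takes 0.05 s, during which the arm holds its last target. There are 200 camera calls.

## Working session

There is one attempt and no reset: what is moved stays moved. The work goes in short steps, Python scripts to look and compute and a tool call to move; the robot and the scene stay as the last step left them, time stands still between calls to the robot, and variables do not carry over. Pictures are saved under pics/ and viewed, about 8 in all and at most 12, crops included, and the job is handed in when it is done.

Besides the shell and the picture viewer there is one more tool, called after "Call:" as name(argument=value, ...) on one line, values as JSON. arm_command: Moves the arm, as the interface text tells. Shift numbers are shares of 0.08 m and turn numbers shares of 60 degrees, none past 1 either way. Its arguments: {"type":"object","properties":{"translation":{"type":"array"},"rotation":{"type":"array"},"grip":{"type":"array"}},"required":["translation","rotation","grip"]}

```bash
mkdir -p pics
python3 - <<'E'
from rig import bot, eyes, models
import cv2, numpy as np
s=bot.read_state(); print(s['time_s'],s['position'],np.round(s['tcp_rot'],3).tolist(),s['opening'])
for c in("scene","top"):
    d=eyes.capture(c); cv2.imwrite(f'pics/{c}0.png',d['image'])
    np.savez(f'pics/{c}0.npz',**d)
    R=cv2.Rodrigues(np.array(d['rvec']))[0]; print(c,'campos',np.round(-R.T@np.array(d['tvec']).ravel(),3))
    for t in("panel_mid","panel_tab","rack","cradle_seat","cradle_mouth","catch_nose","switch_tip","tracker","board","pane"):
        print(c,t,[(round(m['conf'],2),(np.array(m['point'])*[512,384]).round(1).tolist()) for m in models.spot_point(c,t)][:4])
a=[cv2.imread(f'pics/{c}0.png') for c in("scene","top")]
cv2.imwrite('pics/both0.png',cv2.resize(np.vstack(a),None,fx=.78*1,fy=.78))
E
```

```text
0.0 [0.2272526  0.58149651 0.24356223] [[0.931, -0.001, 0.364], [-0.364, -0.002, 0.931], [-0.0, -1.0, -0.002]] 0.9955525998705127
scene campos [1.163 0.173 0.962]
scene panel_mid [(0.85, [350.6, 162.1]), (0.8, [330.5, 198.9]), (0.59, [332.4, 228.7])]
scene panel_tab [(0.79, [333.6, 182.7]), (0.64, [356.8, 145.4]), (0.6, [338.0, 211.8]), (0.24, [162.4, 232.0])]
scene rack [(0.61, [330.0, 255.1])]
scene cradle_seat [(0.91, [173.4, 203.5])]
scene cradle_mouth [(0.88, [171.8, 182.1])]
scene catch_nose [(0.47, [190.4, 179.3])]
scene switch_tip [(0.66, [163.1, 234.3]), (0.54, [336.4, 261.1])]
scene tracker [(0.79, [183.7, 237.6])]
scene board [(0.81, [331.4, 271.0])]
scene pane []
top campos [0.38  0.018 1.505]
top panel_mid [(0.74, [170.7, 267.0]), (0.6, [193.2, 222.4]), (0.53, [179.9, 180.5])]
top panel_tab [(0.83, [165.1, 268.9]), (0.69, [180.2, 177.3]), (0.66, [191.8, 219.0])]
top rack [(0.55, [182.3, 164.1])]
top cradle_seat [(0.86, [322.9, 154.7]), (0.59, [180.8, 160.5]), (0.34, [311.1, 166.6])]
top cradle_mouth [(0.65, [326.0, 162.6])]
top catch_nose [(0.74, [179.2, 178.4]), (0.61, [314.1, 167.4])]
top switch_tip [(0.55, [319.4, 130.8]), (0.38, [314.7, 168.5]), (0.25, [254.7, 111.0])]
top tracker [(0.88, [317.4, 157.0]), (0.31, [184.6, 159.8])]
top board [(0.85, [180.7, 147.1])]
top pane [(0.6, [181.4, 161.2]), (0.17, [254.1, 214.4])]
```

View pics/scene0.png

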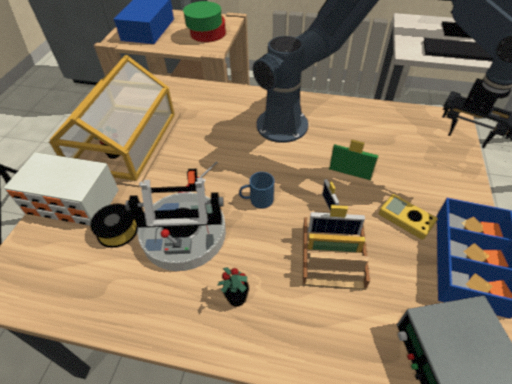

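View pics/top0.png

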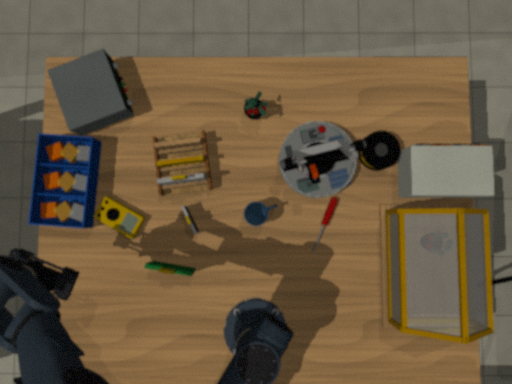

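The scene camera shows a rack with a blue panel at about (335,228), a green panel at (352,162) and a small blue panel at (331,197). The tracker is at (180,225). The task names the panel that is not green and is the larger of its colour, so the candidate is the rack panel. I'll confirm it in an enlarged crop.

```bash
cat > h.py <<'E'
import numpy as np, cv2
def load(f): return dict(np.load(f))
def proj(d,P): return cv2.projectPoints(np.array(P,float).reshape(-1,3),d['rvec'],d['tvec'],d['mtx'],None)[0].reshape(-1,2)
def atz(d,uv,z):
    R=cv2.Rodrigues(d['rvec'])[0]; c=-R.T@d['tvec'].ravel()
    r=R.T@np.linalg.inv(d['mtx'])@np.array([*uv,1.]); return c+r*(z-c[2])/r[2]
def tri(ds,uvs):
    A=[];b=[]
    for d,uv in zip(ds,uvs):
        R=cv2.Rodrigues(d['rvec'])[0]; c=-R.T@d['tvec'].ravel()
        r=R.T@np.linalg.inv(d['mtx'])@np.array([*uv,1.]); r/=np.linalg.norm(r)
        M=np.eye(3)-np.outer(r,r); A.append(M); b.append(M@c)
    x=np.linalg.lstsq(np.vstack(A),np.hstack(b),rcond=None)[0]
    return x,[np.linalg.norm(M@x-bb) for M,bb in zip(A,b)]
E
python3 - <<'E'
from h import *
S=load('pics/scene0.npz');T=load('pics/top0.npz'); print(S['mtx'].tolist(),T['mtx'].tolist())
for n,a,b in(('tab',(338,211.8),(180.2,177.3)),('seat',(173.4,203.5),(322.9,154.7)),('mouth',(171.8,182.1),(326,162.6)),('catch',(190.4,179.3),(314.1,167.4)),('switch',(163.1,234.3),(319.4,130.8)),('smalltab',(333.6,182.7),(191.8,219)),('greentab',(356.8,145.4),(165.1,268.9)),('tracker',(183.7,237.6),(317.4,157))):
    x,e=tri([S,T],[a,b]); print(n,x.round(3),np.round(e,3))
for n,uv in(('rack',(182.3,164.1)),('tracker',(317.4,157)),('board',(180.7,147.1))): print(n,atz(T,uv,0).round(3))
s=S['image'];t=T['image']
c=lambda im,x,y,w,h:cv2.resize(im[y:y+h,x:x+w],(400,300),interpolation=cv2.INTER_CUBIC)
cv2.imwrite('pics/crop1.png',np.vstack([np.hstack([c(s,280,200,120,90),c(s,125,160,120,90)]),np.hstack([c(t,130,120,100,75),c(t,270,115,108,81)])]))
E
```

```text
[[372.4645239289546, 0.0, 258.1205378721109], [0.0, 372.4645239289546, 192.5744963528164], [0.0, 0.0, 1.0]] [[436.0191838132146, 0.0, 247.4633106726203], [0.0, 436.0191838132146, 181.64068366558192], [0.0, 0.0, 1.0]]
tab [0.503 0.24  0.136] [0.002 0.002]
seat [ 0.575 -0.212  0.148] [0.002 0.002]
mouth [ 0.544 -0.214  0.203] [0.004 0.004]
catch [ 0.527 -0.172  0.206] [0.002 0.002]
switch [ 0.659 -0.211  0.116] [0.006 0.006]
smalltab [0.371 0.213 0.107] [0.009 0.009]
greentab [0.218 0.281 0.136] [0. 0.]
tracker [ 0.587 -0.212 -0.007] [0.005 0.005]
rack [0.562 0.254 0.   ]
tracker [ 0.587 -0.216  0.   ]
board [0.621 0.26  0.   ]
```

View pics/crop1.png

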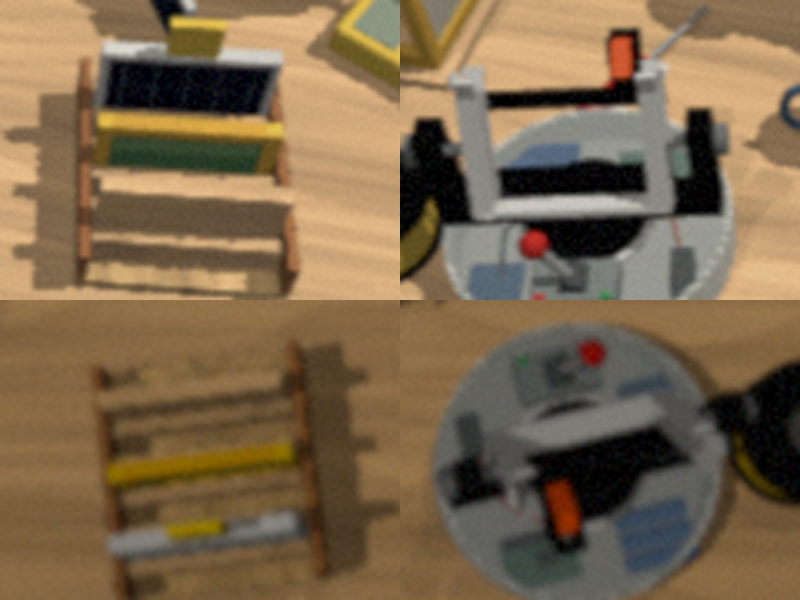

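Confirmed: the panel with the yellow tab in the near slot is blue with full-size cells. The pane is in the middle slot. The small blue panel at (331,197) and the green one at (352,162) are look-alikes. The tracker shows the orange catch at (622,55) in the crop, and the red knob at (535,243) on the off side.

```bash
cat >> h.py <<'E'
from scipy.spatial.transform import Rotation as Ro, Slerp
def plan(p0,R0,p1,R1,step=.075,ang=40):
    """print shares for successive calls from pose 0 to 1"""
    p0,p1=np.array(p0),np.array(p1); a=Ro.from_matrix(R0);b=Ro.from_matrix(R1)
    tot=np.degrees((a.inv()*b).magnitude()); n=1
    while True:
        sl=Slerp([0,1],Ro.concatenate([a,b])); ps=[p0+(p1-p0)*k/n for k in range(n+1)]; rs=[sl(k/n) for k in range(n+1)]
        T=[rs[k].inv().apply(ps[k+1]-ps[k])/.08 for k in range(n)]
        if np.abs(T).max()<=.99 and tot/n<=ang: break
        n+=1
    for k in range(n): print('  T',T[k].round(4).tolist(),'R',((rs[k].inv()*rs[k+1]).as_rotvec(degrees=True)/60).round(4).tolist(),'dist %.3f'%np.linalg.norm(ps[k+1]-ps[k]),'ang %.1f'%(tot/n))
def toolR(yaw,tilt=0):
    """tool z = panel +x for panel yawed yaw deg and tilted (top towards -x) by tilt deg; tool y = -panel z"""
    P=(Ro.from_euler('z',yaw,degrees=True)*Ro.from_euler('y',-tilt,degrees=True)).as_matrix()
    return np.column_stack([-P[:,1],-P[:,2],P[:,0]])
E
python3 - <<'E'
from h import *
from rig import bot,eyes
s=bot.read_state(); d=eyes.capture('wrist'); print(np.round(d['hand_eye'],4).tolist(),d['mtx'][0])
print(np.linalg.det(toolR(6)),toolR(6).round(2).tolist())
plan(s['position'],s['tcp_rot'],[.43,.235,.33],toolR(6))
E
```

```text
[[-0.0006, 0.9583, 0.2857, -0.0795], [0.0003, -0.2857, 0.9583, -0.1408], [1.0, 0.0006, -0.0001, 0.0004], [0.0, 0.0, 0.0, 1.0]] [293.98446269   0.         254.3464667 ]
1.0 [[0.1, -0.0, 0.99], [-0.99, -0.0, 0.1], [-0.0, -1.0, 0.0]]
  T [0.656, -0.178, -0.5198] R [0.0, 0.174, -0.0] dist 0.068 ang 10.4
  T [0.7394, -0.178, -0.3923] R [0.0, 0.174, -0.0] dist 0.068 ang 10.4
  T [0.7982, -0.178, -0.2518] R [0.0, 0.174, -0.0] dist 0.068 ang 10.4
  T [0.8306, -0.178, -0.103] R [0.0, 0.174, -0.0] dist 0.068 ang 10.4
  T [0.8356, -0.178, 0.0492] R [0.0, 0.174, -0.0] dist 0.068 ang 10.4
  T [0.8128, -0.178, 0.1998] R [0.0, 0.174, -0.0] dist 0.068 ang 10.4
```

Call:
arm_command(translation=[[0.656, -0.178, -0.52], [0.656, -0.178, -0.52]], rotation=[[0, 0.174, 0], [0, 0.174, 0]], grip=[-1, -1])

```text
time_s: 1.35
position: [0.2622, 0.5222, 0.2591]
tcp_rot: [[0.848, 0.001, 0.53], [-0.53, -0.002, 0.848], [0.001, -1.0, -0.001]]
force: [0.3, -0.2, 0.3]
opening: 1.001
```

Call:
arm_command(translation=[[0.739, -0.178, -0.392], [0.739, -0.178, -0.392]], rotation=[[0, 0.174, 0], [0, 0.174, 0]], grip=[-1, -1])

```text
time_s: 1.55
position: [0.2965, 0.464, 0.2739]
tcp_rot: [[0.737, 0.001, 0.676], [-0.676, -0.0, 0.737], [0.001, -1.0, 0.0]]
force: [0.2, -0.2, 0.2]
opening: 1.001
```

Call:
arm_command(translation=[[0.798, -0.178, -0.252], [0.798, -0.178, -0.252]], rotation=[[0, 0.174, 0], [0, 0.174, 0]], grip=[-1, -1])

```text
time_s: 1.75
position: [0.3304, 0.4062, 0.2883]
tcp_rot: [[0.602, 0.002, 0.798], [-0.798, -0.0, 0.602], [0.001, -1.0, 0.001]]
force: [-0.4, 1.1, 1.2]
opening: 0.998
```

Call:
arm_command(translation=[[0.831, -0.178, -0.103], [0.831, -0.178, -0.103]], rotation=[[0, 0.174, 0], [0, 0.174, 0]], grip=[-1, -1])

```text
time_s: 1.95
position: [0.3643, 0.3484, 0.3026]
tcp_rot: [[0.448, 0.002, 0.894], [-0.894, 0.0, 0.448], [0.001, -1.0, 0.002]]
force: [-0.8, 0.1, 0.2]
opening: 0.999
```

Call:
arm_command(translation=[[0.836, -0.178, 0.05], [0.836, -0.178, 0.05]], rotation=[[0, 0.174, 0], [0, 0.174, 0]], grip=[-1, -1])

```text
time_s: 2.15
position: [0.3984, 0.2905, 0.3169]
tcp_rot: [[0.278, 0.003, 0.961], [-0.961, -0.0, 0.278], [0.001, -1.0, 0.003]]
force: [0.5, 0.9, 0.1]
opening: 0.997
```

Call:
arm_command(translation=[[0.813, -0.178, 0.2], [0.813, -0.178, 0.2], [0.813, -0.178, 0.2], [0.813, -0.178, 0.2]], rotation=[[0, 0.174, 0], [0, 0.174, 0], [0, 0.174, 0], [0, 0.174, 0]], grip=[-1, -1, -1, -1])

```text
time_s: 2.55
position: [0.4299, 0.235, 0.33]
tcp_rot: [[0.104, -0.0, 0.995], [-0.995, 0.001, 0.104], [-0.001, -1.0, -0.0]]
force: [0.2, 0.4, -0.4]
opening: 1.002
```

```bash
cat >> h.py <<'E'
def wcap(name,eyes,bot):
    s=bot.read_state(); d=eyes.capture('wrist'); 
    M=np.eye(4); M[:3,:3]=s['tcp_rot']; M[:3,3]=s['position']; W=np.linalg.inv(M@np.array(d['hand_eye']))
    o=dict(image=d['image'],mtx=np.array(d['mtx']),rvec=cv2.Rodrigues(W[:3,:3])[0],tvec=W[:3,3].copy(),pos=s['position'],rot=s['tcp_rot'])
    np.savez(f'pics/{name}.npz',**o); cv2.imwrite(f'pics/{name}.png',o['image']); return o
def spots(models,cam,things):
    for t in things: print(cam,t,[(round(m['conf'],2),(np.array(m['point'])*[512,384]).round(1).tolist()) for m in models.spot_point(cam,t)][:3])
E
python3 - <<'E'
from h import *
from rig import bot,eyes,models
o=wcap('w1',eyes,bot); spots(models,'wrist',('panel_tab','panel_mid','rack','pane','board'))
print('expected tab',proj(o,[.503,.24,.142]))
P=(Ro.from_euler('z',18,degrees=True)*Ro.from_euler('y',-28,degrees=True)).as_matrix()
plan(o['pos'],o['rot'],np.array([.578,-.212,.152])+P@[-.02,0,.27],toolR(18,28))
print(np.array([.578,-.212,.152])+P@[-.02,0,.27])
cv2.imwrite('pics/w1b.png',cv2.resize(o['image'],(768,576)))
E
```

```text
wrist panel_tab [(0.97, [207.9, 175.8]), (0.96, [65.9, 114.1]), (0.78, [321.6, 179.3])]
wrist panel_mid [(0.92, [212.2, 166.6]), (0.64, [103.5, 114.4]), (0.58, [311.4, 162.1])]
wrist rack [(0.87, [341.7, 157.1])]
wrist pane [(0.81, [340.5, 158.4])]
wrist board [(0.83, [377.0, 156.8])]
expected tab [[318.45767942 179.80491072]]
  T [0.875, -0.0917, -0.0723] R [0.0664, -0.0281, 0.0069] dist 0.071 ang 4.3
  T [0.8719, -0.1037, -0.0912] R [0.0664, -0.0281, 0.0069] dist 0.071 ang 4.3
  T [0.8681, -0.117, -0.1091] R [0.0664, -0.0281, 0.0069] dist 0.071 ang 4.3
  T [0.8638, -0.1314, -0.1259] R [0.0664, -0.0281, 0.0069] dist 0.071 ang 4.3
  T [0.8588, -0.1469, -0.1416] R [0.0664, -0.0281, 0.0069] dist 0.071 ang 4.3
  T [0.8533, -0.1635, -0.156] R [0.0664, -0.0281, 0.0069] dist 0.071 ang 4.3
  T [0.8473, -0.1809, -0.169] R [0.0664, -0.0281, 0.0069] dist 0.071 ang 4.3
[ 0.44065196 -0.25662708  0.38100642]
```

View pics/w1b.png

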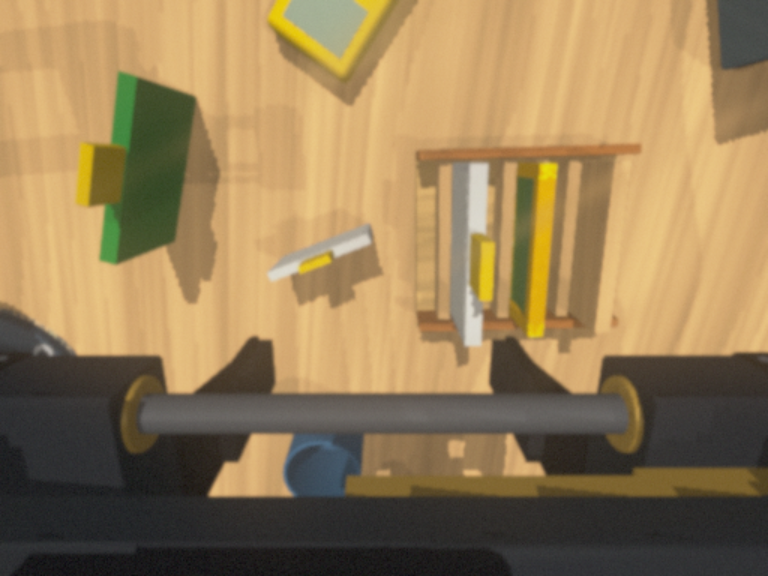

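The wrist picture (1.5×) shows the panel's tab at (483,268), its top edge from (478,163) to (472,345), and the pane beside it at (540,245). Both cameras agree with my tab estimate to about 3 px. Next I'll look at the cradle from the pre-insert pose.

Call:
arm_command(translation=[[0.875, -0.092, -0.072], [0.875, -0.092, -0.072]], rotation=[[0.0664, -0.0281, 0.0069], [0.0664, -0.0281, 0.0069]], grip=[-1, -1])

```text
time_s: 3.05
position: [0.4297, 0.1639, 0.337]
tcp_rot: [[0.137, 0.067, 0.988], [-0.991, 0.014, 0.136], [-0.005, -0.998, 0.068]]
force: [0.4, 0.4, 0.1]
opening: 1.001
```

Call:
arm_command(translation=[[0.872, -0.104, -0.091], [0.872, -0.104, -0.091]], rotation=[[0.0664, -0.0281, 0.0069], [0.0664, -0.0281, 0.0069]], grip=[-1, -1])

```text
time_s: 3.25
position: [0.4317, 0.0928, 0.3447]
tcp_rot: [[0.164, 0.136, 0.977], [-0.986, 0.032, 0.161], [-0.009, -0.99, 0.139]]
force: [-0.0, 0.5, 0.6]
opening: 1.0
```

Call:
arm_command(translation=[[0.868, -0.117, -0.109], [0.868, -0.117, -0.109]], rotation=[[0.0664, -0.0281, 0.0069], [0.0664, -0.0281, 0.0069]], grip=[-1, -1])

```text
time_s: 3.45
position: [0.4339, 0.0221, 0.3523]
tcp_rot: [[0.192, 0.203, 0.96], [-0.981, 0.051, 0.186], [-0.011, -0.978, 0.209]]
force: [0.2, -0.2, 0.7]
opening: 0.998
```

Call:
arm_command(translation=[[0.864, -0.131, -0.126], [0.864, -0.131, -0.126]], rotation=[[0.0664, -0.0281, 0.0069], [0.0664, -0.0281, 0.0069]], grip=[-1, -1])

```text
time_s: 3.65
position: [0.4359, -0.048, 0.3596]
tcp_rot: [[0.222, 0.268, 0.938], [-0.975, 0.071, 0.21], [-0.011, -0.961, 0.277]]
force: [0.1, -0.3, 0.3]
opening: 1.0
```

Call:
arm_command(translation=[[0.859, -0.147, -0.142], [0.859, -0.147, -0.142]], rotation=[[0.0664, -0.0281, 0.0069], [0.0664, -0.0281, 0.0069]], grip=[-1, -1])

```text
time_s: 3.85
position: [0.4376, -0.119, 0.367]
tcp_rot: [[0.25, 0.331, 0.91], [-0.968, 0.093, 0.232], [-0.008, -0.939, 0.343]]
force: [-0.5, -0.1, -0.3]
opening: 0.996
```

Call:
arm_command(translation=[[0.853, -0.164, -0.156], [0.853, -0.164, -0.156]], rotation=[[0.0664, -0.0281, 0.0069], [0.0664, -0.0281, 0.0069]], grip=[-1, -1])

```text
time_s: 4.05
position: [0.4391, -0.1906, 0.3743]
tcp_rot: [[0.277, 0.391, 0.878], [-0.961, 0.116, 0.252], [-0.003, -0.913, 0.408]]
force: [0.2, -0.8, -0.1]
opening: 1.002
```

Call:
arm_command(translation=[[0.847, -0.181, -0.169], [0.847, -0.181, -0.169], [0.847, -0.181, -0.169], [0.847, -0.181, -0.169]], rotation=[[0.0664, -0.0281, 0.0069], [0.0664, -0.0281, 0.0069], [0.0664, -0.0281, 0.0069], [0.0664, -0.0281, 0.0069]], grip=[-1, -1, -1, -1])

```text
time_s: 4.45
position: [0.4409, -0.2559, 0.381]
tcp_rot: [[0.31, 0.446, 0.84], [-0.951, 0.146, 0.273], [-0.001, -0.883, 0.469]]
force: [-0.3, 0.3, 0.5]
opening: 1.003
```

Run:
```python
from h import *
from rig import bot,eyes,models
o=wcap('w2',eyes,bot); print(bot.read_state()['joint_positions'],o['pos'])
spots(models,'wrist',('cradle_seat','cradle_mouth','catch_nose','switch_tip','tracker'))
print(proj(o,[[.575,-.212,.152],[.544,-.214,.2]]))
cv2.imwrite('pics/w2b.png',cv2.resize(o['image'],(768,576)))
```

```text
[-58.18316261   7.62669373  99.71068244  29.36444936  68.38493894
 -86.27634496] [ 0.44093311 -0.25592547  0.38098742]
wrist cradle_seat [(0.92, [266.0, 165.7])]
wrist cradle_mouth [(0.98, [270.6, 167.1])]
wrist catch_nose [(0.64, [277.8, 125.3])]
wrist switch_tip [(0.53, [300.7, 171.3])]
wrist tracker [(0.97, [226.4, 149.2])]
[[266.50093327 164.25876301]
 [265.10640365 166.84519521]]
```

View pics/w2b.png

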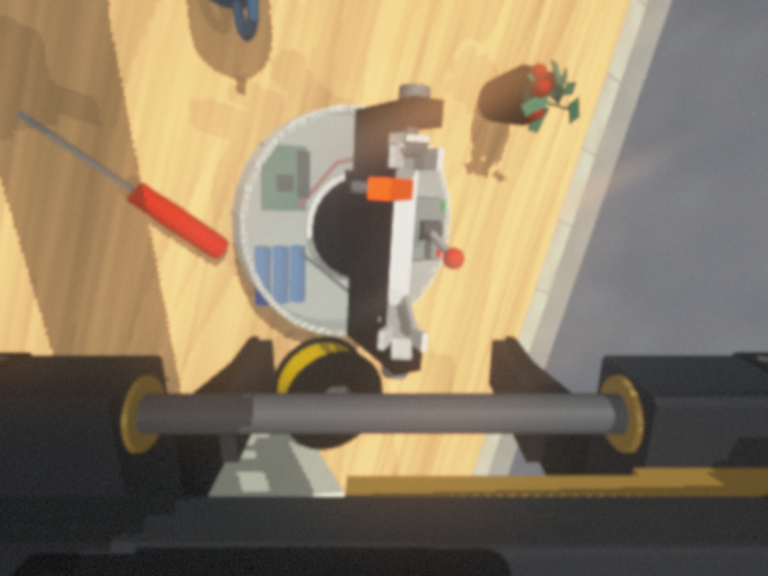

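```bash
cat > fit.py <<'E'
from h import *
from scipy.optimize import least_squares
S=load('pics/scene0.npz');T=load('pics/top0.npz');W=load('pics/w2.npz')
def frame(p):
    X,Y,yaw,tilt=p[:4]; Z=Ro.from_euler('z',yaw,degrees=True); return np.array([X,Y,.152]),(Z*Ro.from_euler('y',-tilt,degrees=True)).as_matrix(),Z.as_matrix()
def pts(p,L): s,P,_=frame(p); return s+np.array(L,float)@P.T
def knob(p): s,_,Z=frame(p); return np.array([s[0],s[1],0])+Z@[.082,-.028,.122]
obs=[(S,'seat',(173.4,203.5)),(T,'seat',(322.9,154.7)),(W,'seat',(266,165.7)),(S,'mouth',(171.8,182.1)),(T,'mouth',(326,162.6)),(W,'mouth',(270.6,167.1)),
 (S,'nose',(190.4,179.3)),(T,'nose',(314.1,167.4)),(W,'nose',(277.8,125.3)),(S,'knob',(165.5,232.9)),(T,'knob',(321.3,129.3)),(W,'knob',(302,172))]
loc=dict(seat=(0,0,0),mouth=(0,0,.067),nose=(0,.05,.0575))
def world(p,n): return knob(p) if n=='knob' else pts(p,[loc[n]])[0]
def res(p): return np.concatenate([(proj(d,world(p,n))[0]-uv)*(2 if d is W else 1) for d,n,uv in obs])
if __name__=='__main__':
    r=least_squares(res,[.578,-.212,18,28],loss='soft_l1',x_scale=[.01,.01,1,1]); p=r.x; print(p.round(4))
    for (d,n,uv) in obs: print(n,(proj(d,world(p,n))[0]-uv).round(1))
    np.save('fit.npy',p)
    def crop(d,x,y,w,h,k): 
        im=cv2.resize(d['image'][y:y+h,x:x+w],None,fx=k,fy=k,interpolation=cv2.INTER_CUBIC)
        q=lambda P:[tuple(int(v) for v in ((u+.5-np.array([x,y]))*k).round()) for u in proj(d,P)]
        for z,ax,ay,c in((.067,.0155,.085,(0,255,0)),(.05,.0085,.078,(255,0,255)),(-.055,.0085,.078,(255,255,0))):
            l=q(pts(p,[(-ax,-ay,z),(ax,-ay,z),(ax,ay,z),(-ax,ay,z)])); 
            for i in range(4): cv2.line(im,l[i],l[(i+1)%4],c,1)
        for P in (pts(p,[(0,.05,.0575)]),knob(p)): cv2.circle(im,q(P)[0],3,(0,255,255),-1)
        return im
    a=crop(W,226,65,100,190,3.1); cv2.imwrite('pics/fit1.png',np.hstack([a,np.vstack([crop(S,130,160,106,70,4.2)[:294],crop(T,270,120,106,70,4.2)[:295]])[:a.shape[0]]]))
E
python3 fit.py
```

```text
[ 0.5737 -0.2061 15.4645 26.267 ]
seat [ 2.4 -0.9]
seat [-1.1 -0. ]
seat [ 0.9 -5.7]
mouth [ 0.9 -1.8]
mouth [ 1.9 -1.3]
mouth [0.4 1.7]
nose [1.  3.3]
nose [-3.2 -2.7]
nose [-5.2  0. ]
knob [-0.6  0.5]
knob [ 0.2 -0. ]
knob [-2.3  0.1]Traceback (most recent call last):
  File "fit.py", line 25, in <module>
    a=crop(W,226,65,100,190,3.1); cv2.imwrite('pics/fit1.png',np.hstack([a,np.vstack([crop(S,130,160,106,70,4.2)[:294],crop(T,270,120,106,70,4.2)[:295]])[:a.shape[0]]]))
                                                              ~~~~~~~~~^^^^^^^^^^^^^^^^^^^^^^^^^^^^^^^^^^^^^^^^^^^^^^^^^^^^^^^^^^^^^^^^^^^^^^^^^^^^^^^^^^^^^^^^^^^^^^^^^
    return _nx.concatenate(arrs, 1, dtype=dtype, casting=casting)
           ~~~~~~~~~~~~~~~^^^^^^^^^^^^^^^^^^^^^^^^^^^^^^^^^^^^^^^
ValueError: all the input array dimensions except for the concatenation axis must match exactly, but along dimension 0, the array at index 0 has size 589 and the array at index 1 has size 588
```

```bash
sed -i 's/    a=crop.*/    h=lambda im:cv2.resize(im,(400,290)); cv2.imwrite("pics\/fit1.png",np.hstack([crop(W,230,75,84,166,3.5)[:580],np.vstack([h(crop(S,130,160,96,70,4.2)),h(crop(T,275,120,96,70,4.2))])]))/' fit.py; python3 fit.py|head -1; python3 -c "
import cv2;print(cv2.imread('pics/fit1.png').shape)"
```

```text
[ 0.5737 -0.2061 15.4645 26.267 ]
(580, 694, 3)
```

View pics/fit1.png

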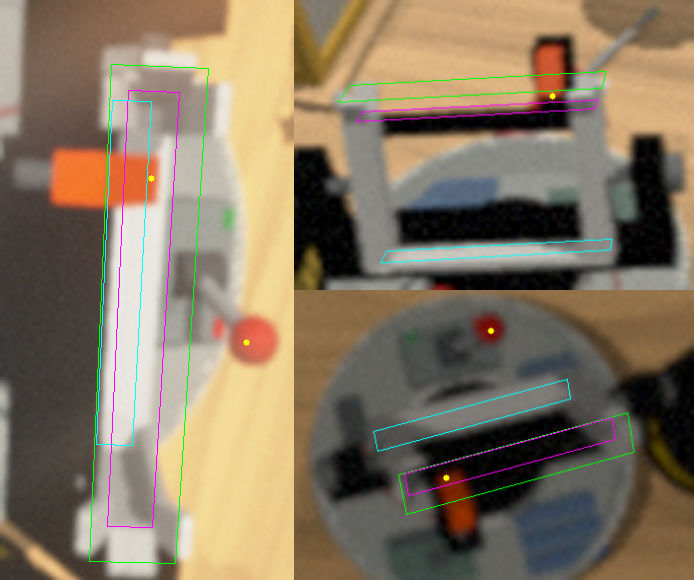

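The overlay (left, wrist) shows the mouth rectangle matching the flares to about 1.5 mm. The model's stop and yaw are slightly off: the white stop bar runs from (140,140) to (120,445), against the cyan outline. I'll take a second wrist view, tool vertical, to fix the tilt and yaw.

Run:
```python
from h import *
from rig import bot
s=bot.read_state(); plan(s['position'],s['tcp_rot'],[.54,-.265,.335],toolR(15,0))
```

```text
T [0.2508, 0.5232, 0.3643] R [-0.2332, 0.0258, -0.006] dist 0.055 ang 14.1
  T [0.2363, 0.4203, 0.4868] R [-0.2332, 0.0258, -0.006] dist 0.055 ang 14.1
```

Call:
arm_command(translation=[[0.251, 0.523, 0.364], [0.251, 0.523, 0.364]], rotation=[[-0.233, 0.026, -0.006], [-0.233, 0.026, -0.006]], grip=[-1, -1])

```text
time_s: 4.95
position: [0.4917, -0.2623, 0.3571]
tcp_rot: [[0.281, 0.228, 0.932], [-0.96, 0.069, 0.272], [-0.002, -0.971, 0.239]]
force: [-0.2, 0.5, 0.1]
opening: 0.999
```

Call:
arm_command(translation=[[0.236, 0.42, 0.487], [0.236, 0.42, 0.487], [0.236, 0.42, 0.487], [0.236, 0.42, 0.487]], rotation=[[-0.233, 0.026, -0.006], [-0.233, 0.026, -0.006], [-0.233, 0.026, -0.006], [-0.233, 0.026, -0.006]], grip=[-1, -1, -1, -1])

```text
time_s: 5.35
position: [0.5398, -0.2655, 0.3345]
tcp_rot: [[0.259, 0.0, 0.966], [-0.966, 0.002, 0.259], [-0.001, -1.0, 0.001]]
force: [-0.3, 1.3, 0.2]
opening: 0.997
```

Run:
```python
from h import *
from rig import bot,eyes,models
o=wcap('w3',eyes,bot); print(o['pos'],bot.read_state()['joint_positions'].round(1))
spots(models,'wrist',('cradle_seat','cradle_mouth','catch_nose','switch_tip','tracker'))
from fit import pts
p=np.load('fit.npy'); m=proj(o,pts(p,[(0,0,.03)]))[0]; print(m)
x,y=int(m[0])-42,int(m[1])-75; W=load('pics/w2.npz')
a=cv2.resize(o['image'][y:y+145,x:x+100],None,fx=4,fy=4,interpolation=cv2.INTER_CUBIC)
b=cv2.resize(W['image'][80:225,230:330],None,fx=4,fy=4,interpolation=cv2.INTER_CUBIC)
im=np.hstack([b,a]); print(x,y)
cv2.imwrite('pics/w23.png',im)
```

```text
[ 0.5398216  -0.26550708  0.33449928] [-36.9  23.3  79.1   0.1  77.6 -51.9]
wrist cradle_seat [(0.73, [298.6, 136.5])]
wrist cradle_mouth [(0.63, [275.5, 142.6])]
wrist catch_nose [(0.77, [285.1, 84.1]), (0.49, [443.8, 7.7])]
wrist switch_tip [(0.8, [364.5, 152.0])]
wrist tracker [(0.89, [288.1, 126.0])]
[289.63305694 137.95705663]
247 62
```

View pics/w23.png

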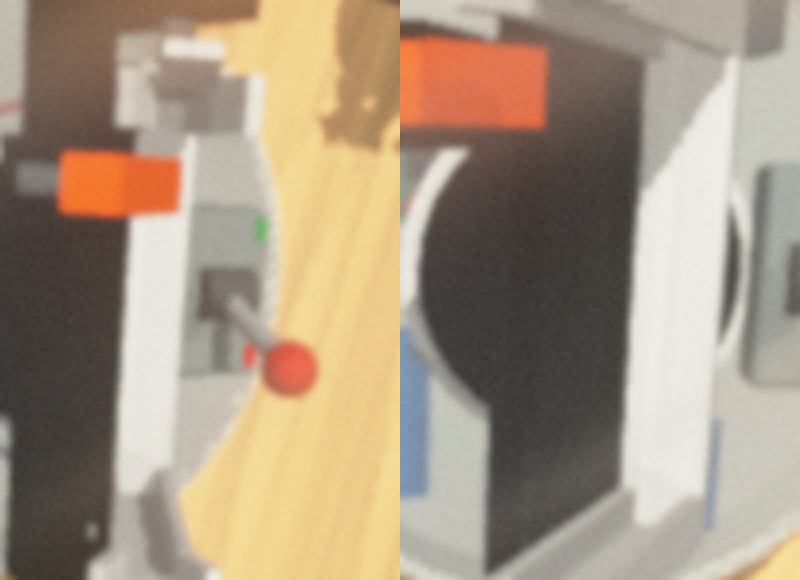

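```bash
cat > fit2.py <<'E'
from fit import *
V=load('pics/w3.npz')
def kn(p): s,_,Z=frame(p); return np.array([s[0],s[1],0])+Z@[.082+p[6],-.028,.122]
def lin(d,P,a,b): # signed px distance of proj(P) to line ab
    a,b=np.array(a),np.array(b); n=np.array([b[1]-a[1],a[0]-b[0]])/np.linalg.norm(b-a); return (proj(d,P)-a)@n
def res2(p,full=False):
    b,e=p[4],p[5]; o={}
    o['barW_l']=lin(W,pts(p,[(-b,.05,-.055),(-b,-.06,-.055)]),(263.2,133.8),(258.8,200))
    o['barW_r']=lin(W,pts(p,[(b,.05,-.055),(b,-.06,-.055)]),(277.5,117.5),(272,197.5))
    o['barV_l']=lin(V,pts(p,[(-b,.04,-.055),(-b,-.06,-.055)]),(307,109.5),(303.2,182))
    o['mouthW']=lin(W,pts(p,[(0,.08,.067),(0,-.08,.067)]),(277.6,101.5),(268.6,228))
    o['ext']=np.array([proj(W,pts(p,[(0,e,.067)]))[0][1]-89.3,proj(W,pts(p,[(0,-e,.067)]))[0][1]-239.9])
    o['noseW']=proj(W,pts(p,[(0,.05,.0575)]))[0]-(275,125.8); o['noseV']=proj(V,pts(p,[(0,.05,.0575)]))[0]-(284,84)
    for n,d,uv in(('kW',W,(302.4,172)),('kV',V,(364.5,152)),('kS',S,(165.5,232.9)),('kT',T,(321.3,129.3))): o[n]=proj(d,kn(p))[0]-uv
    o['noseT']=.3*(proj(T,pts(p,[(0,.05,.0575)]))[0]-(314.1,167.4)); o['prior']=np.array([(b-.0107)/.002,p[6]/.003])
    return o if full else np.concatenate(list(o.values()))
if __name__=='__main__':
    r=least_squares(res2,[.575,-.21,15,27,.0107,.088,0],loss='soft_l1',x_scale=[.01,.01,1,1,.01,.01,.01]); p=r.x
    print(p.round(4)); [print(k,v.round(1)) for k,v in res2(p,True).items()]; np.save('fit2.npy',p)
    print('sd',np.sqrt(np.diag(np.linalg.inv(r.jac.T@r.jac))).round(4)); s,P,_=frame(p); print('tracker at z=0 vs net',proj(V,[s[0],s[1],0]),'net 288.1,126', 'spot seat V',proj(V,s),'mouth',proj(V,pts(p,[(0,0,.067)])))
E
python3 fit2.py
```

```text
[ 5.77700e-01 -2.05500e-01  1.56462e+01  2.70535e+01  1.21000e-02
  9.07000e-02 -1.30000e-03]
barW_l [-3.1 -1.5]
barW_r [-0.7  0.2]
barV_l [0.8 1.8]
mouthW [-0.9  1.2]
ext [-0.5 -0.7]
noseW [-0.3  0.1]
noseV [-0.  -0.5]
kW [-1.3  0.2]
kV [0.1 4.1]
kS [-0.9  1.4]
kT [ 0.1 -0.9]
noseT [-1.  -1.1]
prior [ 0.7 -0.4]
sd [7.000e-04 6.000e-04 6.009e-01 6.285e-01 9.000e-04 1.100e-03 1.300e-03]
tracker at z=0 vs net [[287.35935026 126.41740847]] net 288.1,126 spot seat V [[302.63578796 135.77021686]] mouth [[279.05718305 142.6656764 ]]
```

```bash
sed -i "s/o\[n\]=proj(d,kn(p))\[0\]-uv/o[n]=(proj(d,kn(p))[0]-uv)*(.2 if n=='kV' else .6)/" fit2.py; python3 fit2.py
python3 - <<'E'
from h import *
from scipy.optimize import least_squares
# panel in rack from w1 (1.5x pixels -> px): corners of top edge, tab top
o=load('pics/w1.npz'); im=o['image'].astype(int); x0,y0=int(300),int(100)
hsv=cv2.cvtColor(o['image'],cv2.COLOR_BGR2HSV)
m=((hsv[...,0]>22)&(hsv[...,0]<34)&(hsv[...,1]>190)&(hsv[...,2]>140)).astype(np.uint8)
m[:, :305]=0;m[:,340:]=0;m[:150]=0;m[205:]=0
ys,xs=np.nonzero(m);print('tab blob',len(xs),xs.min(),xs.max(),ys.min(),ys.max(),xs.mean(),ys.mean())
# silhouette centroid model of tab box
def model(p):
    P=Ro.from_euler('z',p[2],degrees=True).as_matrix()
    B=[(a*.005,b*.022,z) for a in(-1,1) for b in(-1,1) for z in(.122,.162)]
    q=proj(o,np.array([p[0],p[1],0])+np.array(B)@P.T); h=cv2.convexHull(q.astype(np.float32)).reshape(-1,2)
    M=cv2.moments(h); E=proj(o,np.array([p[0],p[1],0])+np.array([(.007,.075,.122),(.007,-.075,.122),(-.007,.075,.122),(-.007,-.075,.122)])@P.T)
    return np.array([M['m10']/M['m00'],M['m01']/M['m00']]),E,(h.min(0),h.max(0))
obsE=np.array([(488,163),(482,345),(468,163),(462,345)])/1.5-.3
f=lambda p:np.concatenate([model(p)[0]-[xs.mean(),ys.mean()],.6*(model(p)[1]-obsE).ravel()])
r=least_squares(f,[.503,.24,6],x_scale=[.01,.01,1]);print(r.x.round(4),r.fun.round(1),model(r.x)[2])
E
```

```text
[ 5.77600e-01 -2.06100e-01  1.50087e+01  2.72554e+01  1.22000e-02
  9.08000e-02 -4.00000e-04]
barW_l [-2.8 -1.9]
barW_r [-0.3 -0.1]
barV_l [1.1 1.3]
mouthW [-0.6  0.3]
ext [-0.3 -0.4]
noseW [-0.2  0.3]
noseV [ 0.2 -0.2]
kW [-0.7  0.6]
kV [0.1 1.1]
kS [-0.8  0.9]
kT [ 0.3 -0.7]
noseT [-1.  -1.1]
prior [ 0.7 -0.1]
sd [0.0006 0.0006 0.5514 0.5786 0.0009 0.0009 0.0022]
tracker at z=0 vs net [[287.23113023 126.75759364]] net 288.1,126 spot seat V [[302.44187792 136.26137193]] mouth [[278.59589001 142.86221264]]
tab blob 314 316 328 162 199 323.7579617834395 181.98726114649682
[0.506  0.2417 7.7179] [-1.9 -2.9  0.5  1.3  0.1  1.   1.1  1.5  1.6  1.2] (array([313.0438 , 156.64905], dtype=float32), array([330.78247, 202.41045], dtype=float32))
```

Run:
```python
from h import *
from rig import bot
s=bot.read_state(); plan(s['position'],s['tcp_rot'],[.505,.18,.25],toolR(7,0),step=.09)
```

```text
T [-0.9188, 0.1787, 0.1693] R [-0.0003, 0.0216, 0.0001] dist 0.076 ang 1.3
  T [-0.9224, 0.1788, 0.1486] R [-0.0003, 0.0216, 0.0001] dist 0.076 ang 1.3
  T [-0.9255, 0.1788, 0.1277] R [-0.0003, 0.0216, 0.0001] dist 0.076 ang 1.3
  T [-0.9281, 0.1789, 0.1069] R [-0.0003, 0.0216, 0.0001] dist 0.076 ang 1.3
  T [-0.9303, 0.179, 0.0859] R [-0.0003, 0.0216, 0.0001] dist 0.076 ang 1.3
  T [-0.932, 0.1791, 0.065] R [-0.0003, 0.0216, 0.0001] dist 0.076 ang 1.3
```

Call:
arm_command(translation=[[-0.919, 0.179, 0.169], [-0.919, 0.179, 0.169]], rotation=[[0, 0.0216, 0], [0, 0.0216, 0]], grip=[-1, -1])

```text
time_s: 5.85
position: [0.5324, -0.1905, 0.3206]
tcp_rot: [[0.232, -0.0, 0.973], [-0.973, 0.002, 0.232], [-0.002, -1.0, 0.001]]
force: [-0.0, 0.4, 0.4]
opening: 1.0
```

Call:
arm_command(translation=[[-0.922, 0.179, 0.149], [-0.922, 0.179, 0.149]], rotation=[[0, 0.0216, 0], [0, 0.0216, 0]], grip=[-1, -1])

```text
time_s: 6.05
position: [0.5264, -0.115, 0.3062]
tcp_rot: [[0.212, -0.001, 0.977], [-0.977, 0.002, 0.212], [-0.002, -1.0, -0.0]]
force: [0.3, 0.1, -0.7]
opening: 0.999
```

Call:
arm_command(translation=[[-0.925, 0.179, 0.128], [-0.925, 0.179, 0.128]], rotation=[[0, 0.0216, 0], [0, 0.0216, 0]], grip=[-1, -1])

```text
time_s: 6.25
position: [0.5208, -0.0406, 0.292]
tcp_rot: [[0.19, -0.0, 0.982], [-0.982, 0.002, 0.19], [-0.002, -1.0, 0.0]]
force: [0.7, -0.1, -0.2]
opening: 0.998
```

Call:
arm_command(translation=[[-0.928, 0.179, 0.107], [-0.928, 0.179, 0.107]], rotation=[[0, 0.0216, 0], [0, 0.0216, 0]], grip=[-1, -1])

```text
time_s: 6.45
position: [0.5153, 0.0337, 0.2778]
tcp_rot: [[0.168, -0.0, 0.986], [-0.986, 0.002, 0.168], [-0.002, -1.0, 0.0]]
force: [-0.1, 0.3, -0.7]
opening: 0.999
```

Call:
arm_command(translation=[[-0.93, 0.179, 0.086], [-0.93, 0.179, 0.086]], rotation=[[0, 0.0216, 0], [0, 0.0216, 0]], grip=[-1, -1])

```text
time_s: 6.65
position: [0.5098, 0.108, 0.2635]
tcp_rot: [[0.146, 0.0, 0.989], [-0.989, 0.002, 0.146], [-0.002, -1.0, 0.0]]
force: [0.2, 0.2, -0.6]
opening: 1.001
```

Call:
arm_command(translation=[[-0.932, 0.179, 0.065], [-0.932, 0.179, 0.065], [-0.932, 0.179, 0.065], [-0.932, 0.179, 0.065]], rotation=[[0, 0.0216, 0], [0, 0.0216, 0], [0, 0.0216, 0], [0, 0.0216, 0]], grip=[-1, -1, -1, -1])

```text
time_s: 7.05
position: [0.5053, 0.1802, 0.2496]
tcp_rot: [[0.124, 0.001, 0.992], [-0.992, -0.0, 0.124], [0.0, -1.0, 0.001]]
force: [0.1, -0.0, -0.2]
opening: 1.002
```

Run:
```python
from h import *
from rig import bot,eyes,models
o=wcap('w4',eyes,bot); print(o['pos'],bot.read_state()['joint_positions'].round(1))
spots(models,'wrist',('panel_tab','panel_mid'))
print(proj(o,[[.506,.2417,.142],[.506,.2417,.067]]))
im=cv2.resize(o['image'][40:270,160:400],None,fx=2.5,fy=2.5,interpolation=cv2.INTER_CUBIC)
P=Ro.from_euler('z',7,degrees=True).as_matrix()
for z,a,b,c in((.122,.007,.075,(255,0,255)),(.162,.005,.022,(0,255,0))):
    q=proj(o,np.array([.506,.2417,z])+np.array([(-a,-b,0),(a,-b,0),(a,b,0),(-a,b,0)])@P.T)
    cv2.polylines(im,[((q+.5-[160,40])*2.5).round().astype(int)],True,c,1)
cv2.imwrite('pics/w4b.png',im)
```

```text
[0.50527343 0.18016507 0.24958053] [ 7.6 23.  94.5 -0.  62.4  0.6]
wrist panel_tab [(0.96, [124.5, 127.1]), (0.83, [263.9, 126.4])]
wrist panel_mid [(0.94, [145.5, 123.8])]
[[265.09290921 128.51780699]
 [262.52014155 123.25835658]]
```

View pics/w4b.png

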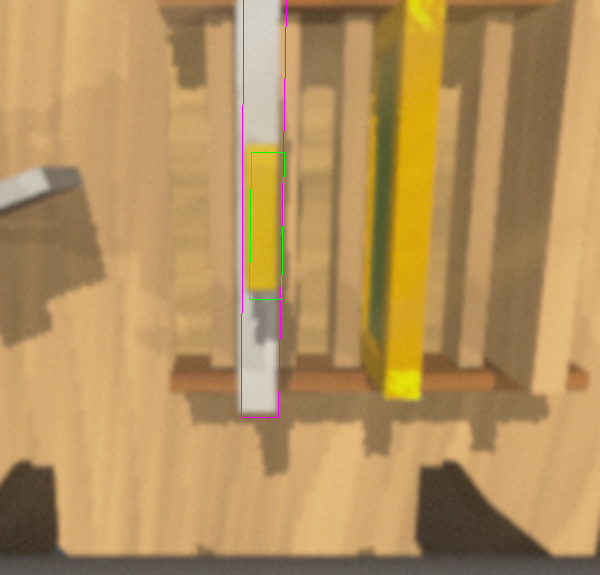

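The tab really lies at (263,218) in the crop, against the model's (266,226). The panel is therefore at about (0.505, 0.2437) with yaw 7.3°. Planning the grasp.

Run:
```python
from h import *
from rig import bot
s=bot.read_state(); g=[.505,.2437,.147]; R=toolR(7.3)
plan(s['position'],s['tcp_rot'],[.505,.2437,.195],R)
plan([.505,.2437,.195],R,g,R)
print('lift+travel'); 
from fit2 import *
p=np.load('fit2.npy'); P=frame(p)[1]; Rc=toolR(p[2],p[3])
up=[.505,.2437,.147+.075]; hi=[.45,.2,.36]
plan(g,R,up,R); 
# pre-insert: panel_mid z=122+18 -> TCP 80 above mid
pre=pts(p,[(0,0,.140+.080)])[0]; print(pre, pts(p,[(0,0,.080)]))
via=[.44,-.05,.39]; Rv=Slerp([0,1],Ro.concatenate([Ro.from_matrix(R),Ro.from_matrix(Rc)]))(.6).as_matrix()
print('a');plan(up,R,via,Rv);print('b');plan(via,Rv,pre,Rc)
```

```text
T [-0.8023, 0.6837, 0.0868] R [-0.0013, -0.0053, -0.0] dist 0.085 ang 0.3
  T [0.0, 0.6, 0.0] R [0.0, 0.0, 0.0] dist 0.048 ang 0.0
lift+travel
  T [0.0, -0.9375, -0.0] R [0.0, 0.0, 0.0] dist 0.075 ang 0.0
[ 0.4802967  -0.23219011  0.34757422] [[ 0.5422237  -0.21558676  0.2231179 ]]
a
  T [0.8846, -0.525, -0.3181] R [0.068, -0.0189, 0.0046] dist 0.086 ang 4.2
  T [0.8759, -0.5512, -0.2972] R [0.068, -0.0189, 0.0046] dist 0.086 ang 4.2
  T [0.8675, -0.5757, -0.2743] R [0.068, -0.0189, 0.0046] dist 0.086 ang 4.2
  T [0.8595, -0.5985, -0.2495] R [0.068, -0.0189, 0.0046] dist 0.086 ang 4.2
b
  T [0.7788, 0.1659, -0.0411] R [0.0605, -0.0168, 0.0041] dist 0.064 ang 3.8
  T [0.7785, 0.1592, -0.0651] R [0.0605, -0.0168, 0.0041] dist 0.064 ang 3.8
  T [0.7778, 0.151, -0.0886] R [0.0605, -0.0168, 0.0041] dist 0.064 ang 3.8
```

Call:
arm_command(translation=[[-0.802, 0.684, 0.087], [-0.802, 0.684, 0.087], [-0.802, 0.684, 0.087], [-0.802, 0.684, 0.087]], rotation=[[0, -0.005, 0], [0, -0.005, 0], [0, -0.005, 0], [0, -0.005, 0]], grip=[-1, -1, -1, -1])

```text
time_s: 7.6
position: [0.5046, 0.2441, 0.1943]
tcp_rot: [[0.128, -0.0, 0.992], [-0.992, -0.0, 0.128], [0.0, -1.0, -0.0]]
force: [0.8, 0.1, 0.1]
opening: 1.001
```

Call:
arm_command(translation=[[0, 0.3, 0], [0, 0.6, 0], [0, 0.6, 0], [0, 0.6, 0]], rotation=[[0, 0, 0], [0, 0, 0], [0, 0, 0], [0, 0, 0]], grip=[-1, -1, -1, -1])

```text
time_s: 8.0
position: [0.5053, 0.244, 0.1475]
tcp_rot: [[0.127, 0.001, 0.992], [-0.992, 0.0, 0.127], [-0.0, -1.0, 0.001]]
force: [-0.4, -0.3, 0.3]
opening: 1.0
```

Call:
arm_command(translation=[[0, 0, 0], [0, 0, 0], [0, 0, 0], [0, 0, 0], [0, 0, 0]], rotation=[[0, 0, 0], [0, 0, 0], [0, 0, 0], [0, 0, 0], [0, 0, 0]], grip=[1, 1, 1, 1, 1])

```text
time_s: 8.5
position: [0.5045, 0.2451, 0.1467]
tcp_rot: [[0.129, 0.001, 0.992], [-0.992, 0.0, 0.129], [-0.0, -1.0, 0.001]]
force: [-0.7, -0.8, -0.3]
opening: 0.632
```

Call:
arm_command(translation=[[0, 0, 0], [0, 0, 0], [0, 0, 0], [0, 0, 0]], rotation=[[0, 0, 0], [0, 0, 0], [0, 0, 0], [0, 0, 0]], grip=[1, 1, 1, 1])

```text
time_s: 8.9
position: [0.5043, 0.245, 0.1464]
tcp_rot: [[0.129, 0.0, 0.992], [-0.992, 0.0, 0.129], [-0.0, -1.0, 0.0]]
force: [-0.7, 0.2, 0.5]
opening: 0.266
```

Call:
arm_command(translation=[[0, 0, 0], [0, 0, 0], [0, 0, 0], [0, 0, 0]], rotation=[[0, 0, 0], [0, 0, 0], [0, 0, 0], [0, 0, 0]], grip=[1, 1, 1, 1])

```text
time_s: 9.3
position: [0.5044, 0.245, 0.1464]
tcp_rot: [[0.129, 0.0, 0.992], [-0.992, 0.0, 0.129], [-0.0, -1.0, 0.0]]
force: [0.3, -0.1, -0.4]
opening: 0.113
```

Call:
arm_command(translation=[[0, -0.1, 0], [0, -0.2, 0], [0, -0.2, 0]], rotation=[[0, 0, 0], [0, 0, 0], [0, 0, 0]], grip=[1, 1, 1])

```text
time_s: 9.6
position: [0.5052, 0.2452, 0.1638]
tcp_rot: [[0.129, 0.003, 0.992], [-0.992, 0.001, 0.129], [-0.001, -1.0, 0.003]]
force: [0.3, 0.1, -1.5]
opening: 0.11
```

Call:
arm_command(translation=[[0, -0.37, 0], [0, -0.74, 0], [0, -0.74, 0]], rotation=[[0, 0, 0], [0, 0, 0], [0, 0, 0]], grip=[1, 1, 1])

```text
time_s: 9.9
position: [0.5071, 0.2458, 0.2256]
tcp_rot: [[0.129, 0.009, 0.992], [-0.992, 0.003, 0.129], [-0.002, -1.0, 0.01]]
force: [0.3, 0.3, -1.5]
opening: 0.113
```

Run:
```python
from fit2 import *
from rig import bot,eyes
o=wcap('w5',eyes,bot); s=bot.read_state(); print(s['position'],s['force'],s['opening'])
p=np.load('fit2.npy'); Rc=toolR(p[2],p[3]); pre=pts(p,[(0,0,.24)])[0]; R=s['tcp_rot']
via=[.44,-.05,.40]; Rv=Slerp([0,1],Ro.concatenate([Ro.from_matrix(R),Ro.from_matrix(Rc)]))(.6).as_matrix()
print('a');plan(s['position'],R,via,Rv);print('b');plan(via,Rv,pre,Rc)
# held panel model in tool: tab centre at tool y=+4.5..; corners of top edge
E_=lambda dx:[s['position']+R@np.array(v) for v in[(-.075+dx,.0255,-.007),(-.075+dx,.0255,.007),(.075+dx,.0255,-.007),(-.022+dx,-.0155,-.005),(-.022+dx,-.0155,.005),(-.022+dx,.0255,0)]]
q=proj(o,E_(0)); print(q.round(1)); x,y=(q[:2].mean(0)-[50,20]).astype(int)
y=max(y,0); im=cv2.resize(o['image'][y:y+110,x:x+110],None,fx=5,fy=5,interpolation=cv2.INTER_CUBIC)
for u in q: cv2.circle(im,tuple(((u+.5-[x,y])*5).astype(int)),3,(255,0,255),-1)
cv2.imwrite('pics/w5b.png',im);print(x,y)
```

```text
[0.50562299 0.24534692 0.22347649] [-0.06587543 -0.09309321 -2.02993443] 0.11479995475735781
a
  T [0.8884, -0.5542, -0.3192] R [0.0673, -0.0187, 0.0044] dist 0.088 ang 4.2
  T [0.8797, -0.58, -0.2965] R [0.0673, -0.0187, 0.0044] dist 0.088 ang 4.2
  T [0.8714, -0.6041, -0.2719] R [0.0673, -0.0187, 0.0044] dist 0.088 ang 4.2
  T [0.8635, -0.6264, -0.2456] R [0.0673, -0.0187, 0.0044] dist 0.088 ang 4.2
b
  T [0.7806, 0.1236, -0.0692] R [0.0598, -0.0166, 0.004] dist 0.063 ang 3.7
  T [0.7797, 0.1154, -0.0903] R [0.0598, -0.0166, 0.004] dist 0.063 ang 3.7
  T [0.7784, 0.1059, -0.1108] R [0.0598, -0.0166, 0.004] dist 0.063 ang 3.7
[[240.  114. ]
 [265.3 114. ]
 [242.9 336.2]
 [242.1 232.8]
 [263.3 232.8]
 [252.7 204.7]]
202 94
```

View pics/w5b.png

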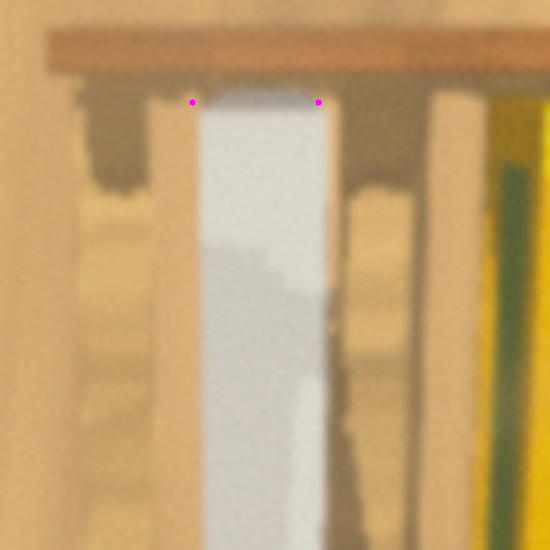

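The panel's +y end corner shows at (264,107) in the crop, against the model's (255,102). The panel is held parallel, offset about +1 mm along tool z and +0.6 mm along tool x, and I'll allow for that. The travel numbers barely change, so I'll go on to the pre-insert pose.

Call:
arm_command(translation=[[0.444, -0.277, -0.16], [0.888, -0.554, -0.319], [0.888, -0.554, -0.319]], rotation=[[0.034, -0.009, 0.002], [0.0673, -0.0187, 0.0044], [0.0673, -0.0187, 0.0044]], grip=[1, 1, 1])

```text
time_s: 10.25
position: [0.4865, 0.1682, 0.2664]
tcp_rot: [[0.145, 0.069, 0.987], [-0.989, 0.013, 0.145], [-0.002, -0.998, 0.07]]
force: [0.8, 1.0, -2.0]
opening: 0.112
```

Call:
arm_command(translation=[[0.44, -0.29, -0.148], [0.88, -0.58, -0.297], [0.88, -0.58, -0.297]], rotation=[[0.034, -0.009, 0.002], [0.0673, -0.0187, 0.0044], [0.0673, -0.0187, 0.0044]], grip=[1, 1, 1])

```text
time_s: 10.55
position: [0.4713, 0.0946, 0.311]
tcp_rot: [[0.164, 0.139, 0.977], [-0.986, 0.028, 0.161], [-0.005, -0.99, 0.142]]
force: [1.3, 0.1, -2.2]
opening: 0.113
```

Call:
arm_command(translation=[[0.436, -0.302, -0.136], [0.871, -0.604, -0.272], [0.871, -0.604, -0.272]], rotation=[[0.034, -0.009, 0.002], [0.0673, -0.0187, 0.0044], [0.0673, -0.0187, 0.0044]], grip=[1, 1, 1])

```text
time_s: 10.85
position: [0.4562, 0.0205, 0.3556]
tcp_rot: [[0.182, 0.208, 0.961], [-0.983, 0.044, 0.177], [-0.005, -0.977, 0.213]]
force: [1.0, 0.1, -2.4]
opening: 0.113
```

Call:
arm_command(translation=[[0.432, -0.313, -0.123], [0.864, -0.626, -0.246], [0.864, -0.626, -0.246]], rotation=[[0.034, -0.009, 0.002], [0.0673, -0.0187, 0.0044], [0.0673, -0.0187, 0.0044]], grip=[1, 1, 1])

```text
time_s: 11.15
position: [0.4405, -0.0541, 0.4]
tcp_rot: [[0.201, 0.275, 0.94], [-0.98, 0.06, 0.191], [-0.004, -0.96, 0.281]]
force: [1.7, -1.1, -1.4]
opening: 0.111
```

Call:
arm_command(translation=[[0.39, 0.062, -0.035], [0.781, 0.124, -0.069], [0.781, 0.124, -0.069]], rotation=[[0.03, -0.008, 0.002], [0.0598, -0.0166, 0.004], [0.0598, -0.0166, 0.004]], grip=[1, 1, 1])

```text
time_s: 11.45
position: [0.4503, -0.1135, 0.3846]
tcp_rot: [[0.221, 0.325, 0.919], [-0.975, 0.082, 0.205], [-0.009, -0.942, 0.336]]
force: [0.8, 0.6, -2.1]
opening: 0.114
```

Call:
arm_command(translation=[[0.39, 0.058, -0.045], [0.78, 0.115, -0.09], [0.78, 0.115, -0.09]], rotation=[[0.03, -0.008, 0.002], [0.0598, -0.0166, 0.004], [0.0598, -0.0166, 0.004]], grip=[1, 1, 1])

```text
time_s: 11.75
position: [0.4611, -0.1749, 0.3734]
tcp_rot: [[0.239, 0.382, 0.893], [-0.971, 0.1, 0.217], [-0.006, -0.919, 0.395]]
force: [-0.0, 0.8, -2.5]
opening: 0.115
```

Call:
arm_command(translation=[[0.39, 0.053, -0.055], [0.778, 0.106, -0.111], [0.778, 0.106, -0.111], [0.778, 0.106, -0.111], [0.778, 0.106, -0.111]], rotation=[[0.03, -0.008, 0.002], [0.0598, -0.0166, 0.004], [0.0598, -0.0166, 0.004], [0.0598, -0.0166, 0.004], [0.0598, -0.0166, 0.004]], grip=[1, 1, 1, 1, 1])

```text
time_s: 12.25
position: [0.4709, -0.2325, 0.3635]
tcp_rot: [[0.261, 0.436, 0.861], [-0.965, 0.121, 0.231], [-0.003, -0.892, 0.453]]
force: [-0.1, 0.5, -1.5]
opening: 0.115
```

```bash
cat > near.py <<'E'
from fit2 import *
from rig import bot,eyes
p=np.load('fit2.npy'); Rc=toolR(p[2],p[3])
def where(s):
    c,P,_=frame(p); l=P.T@(np.array(s['position'])-c); f=P.T@np.array(s['force']); rv=(Ro.from_matrix(s['tcp_rot']).inv()*Ro.from_matrix(Rc)).as_rotvec(degrees=True)
    print('t %.2f'%s['time_s'],'local mm',(l*1e3).round(2),'F local',f.round(1),'rot err deg(tool)',rv.round(2),'open %.3f'%s['opening']); return l
E
python3 - <<'E'
from near import *
s=bot.read_state(); where(s); print(s['joint_positions'].round(1))
plan(s['position'],s['tcp_rot'],pts(p,[(-.001,.0006,.24)])[0],Rc)
o=wcap('w6',eyes,bot)
cv2.imwrite('pics/w6b.png',cv2.resize(o['image'][20:270,130:400],None,fx=2.2,fy=2.2,interpolation=cv2.INTER_CUBIC))
E
```

```text
t 12.25 local mm [ -0.84   2.16 238.39] F local [-0.7  0.5 -1.4] rot err deg(tool) [ 0.35  0.02 -0.2 ] open 0.115
[-52.2   9.1 100.5  28.1  62.6 -78.7]
  T [0.0194, -0.0202, -0.0021] R [0.0058, 0.0003, -0.0034] dist 0.002 ang 0.4
```

View pics/w6b.png

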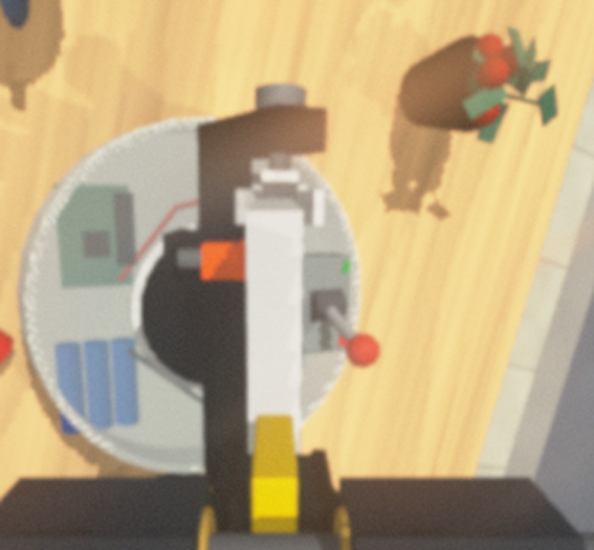

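Run:
```python
from near import *
o=load('pics/w6.npz')
f=lambda P:((proj(o,P)+.5-[130,20])*2.2).round(1).tolist()
print('mouth +y end centre',f(pts(p,[(0,.085,.067),(0,.07,.067),(-.0155,.075,.067),(.0155,.075,.067)])))
print('nose',f(pts(p,[(0,.05,.0575)])),'bar r',f(pts(p,[(p[4],.04,-.055),(p[4],0,-.055)])), 'knob',f([kn(p)]))
t=lambda P:[o['pos']+o['rot']@np.array(v) for v in P]
print('panel top corners tool z=0',f(t([(-.0744,.0255,-.007),(-.0744,.0255,.007),(-.0744,.1355,-.007),(-.0744,.1355,.007)])))
```

```text
mouth +y end centre [[279.1, 182.9], [279.0, 216.4], [245.8, 205.3], [312.2, 205.4]]
nose [[278.8, 257.6]] bar r [[297.0, 256.4], [296.4, 316.1]] knob [[361.7, 353.1]]
panel top corners tool z=0 [[247.4, 210.1], [303.6, 210.1], [258.0, 201.9], [292.0, 201.9]]
```

The picture shows the mouth prongs at columns 235–247 and 313–325 (crop), and the model agrees to within 1 px. The panel's +y end is at (247–301, 210), so the held offset is about 0 in tool z and +0.6 mm in tool x. Correcting, then inserting.

Run:
```python
from near import *
s=bot.read_state(); 
t=pts(p,[(.0005,.0006,.208)])[0]; plan(s['position'],s['tcp_rot'],t,Rc); plan(t,Rc,pts(p,[(.0005,.0006,.17)])[0],Rc)
```

```text
T [0.0187, 0.3837, 0.0167] R [0.0054, 0.0008, -0.0025] dist 0.031 ang 0.4
  T [-0.0, 0.475, 0.0] R [0.0, 0.0, 0.0] dist 0.038 ang 0.0
```

Call:
arm_command(translation=[[0.019, 0.1, 0.017], [0.019, 0.2, 0.017], [0.019, 0.3, 0.017], [0.019, 0.384, 0.017], [0.019, 0.384, 0.017]], rotation=[[0.005, 0.001, -0.0025], [0.005, 0.001, -0.0025], [0.005, 0.001, -0.0025], [0.005, 0.001, -0.0025], [0.005, 0.001, -0.0025]], grip=[1, 1, 1, 1, 1])

```text
time_s: 12.8
position: [0.4857, -0.2316, 0.3362]
tcp_rot: [[0.257, 0.442, 0.859], [-0.966, 0.118, 0.229], [-0.001, -0.889, 0.457]]
force: [-0.4, -0.3, -2.2]
opening: 0.116
```

Run:
```python
from near import *
s=bot.read_state(); where(s); plan(s['position'],s['tcp_rot'],pts(p,[(.0005,.0006,.188)])[0],Rc)
```

```text
t 12.80 local mm [ -0.42  -0.83 207.37] F local [-1.4 -0.2 -1.8] rot err deg(tool) [ 0.05 -0.1   0.01] open 0.116
  T [-0.0179, 0.2421, 0.0117] R [0.0008, -0.0017, 0.0002] dist 0.019 ang 0.1
```

Call:
arm_command(translation=[[-0.01, 0.06, 0.008], [-0.01, 0.12, 0.008], [-0.01, 0.18, 0.008], [-0.01, 0.242, 0.008], [-0.01, 0.242, 0.008]], rotation=[[0, 0, 0], [0, 0, 0], [0, 0, 0], [0, 0, 0], [0, 0, 0]], grip=[1, 1, 1, 1, 1])

```text
time_s: 13.3
position: [0.4956, -0.2295, 0.3207]
tcp_rot: [[0.255, 0.445, 0.858], [-0.967, 0.115, 0.228], [0.003, -0.888, 0.46]]
force: [4.0, -0.3, -0.1]
opening: 0.116
```

Run:
```python
from near import *
s=bot.read_state(); where(s); plan(s['position'],s['tcp_rot'],pts(p,[(.0005,.0006,.165)])[0],Rc)
```

```text
t 13.30 local mm [  1.48  -1.42 189.01] F local [ 3.3 -1.4 -1.8] rot err deg(tool) [-0.12 -0.13  0.24] open 0.116
  T [-0.0265, 0.3, -0.013] R [-0.002, -0.0021, 0.004] dist 0.024 ang 0.3
```

Call:
arm_command(translation=[[-0.01, 0.08, 0], [-0.01, 0.16, 0], [-0.01, 0.24, 0], [-0.01, 0.3, 0], [-0.01, 0.3, 0]], rotation=[[0, 0, 0], [0, 0, 0], [0, 0, 0], [0, 0, 0], [0, 0, 0]], grip=[1, 1, 1, 1, 1])

```text
time_s: 13.8
position: [0.5054, -0.2249, 0.298]
tcp_rot: [[0.257, 0.443, 0.859], [-0.966, 0.118, 0.228], [-0.0, -0.889, 0.458]]
force: [4.9, 2.1, -3.3]
opening: 0.112
```

Run:
```python
from near import *
s=bot.read_state(); where(s); print(s['moment'].round(2)); plan(s['position'],s['tcp_rot'],pts(p,[(.0005,.0006,.14)])[0],Rc)
```

```text
t 13.80 local mm [  0.52   0.51 164.01] F local [ 3.2  0.8 -5.3] rot err deg(tool) [-0.   -0.12  0.05] open 0.112
[ 0.01 -0.41 -0.34]
  T [-0.0014, 0.3001, -0.0003] R [-0.0, -0.0021, 0.0008] dist 0.024 ang 0.1
```

Call:
arm_command(translation=[[0, 0.1, 0], [0, 0.2, 0], [0, 0.3, 0], [0, 0.3, 0]], rotation=[[0, 0, 0], [0, 0, 0], [0, 0, 0], [0, 0, 0]], grip=[1, 1, 1, 1])

```text
time_s: 14.2
position: [0.5162, -0.2222, 0.2765]
tcp_rot: [[0.257, 0.443, 0.859], [-0.967, 0.118, 0.228], [-0.0, -0.889, 0.458]]
force: [6.6, 1.9, -4.3]
opening: 0.115
```

Run:
```python
from near import *
s=bot.read_state(); where(s); print(s['moment'].round(2))
o=wcap('w7',eyes,bot)
t=lambda P:[o['pos']+o['rot']@np.array(v) for v in P]
a=cv2.resize(o['image'][60:260,180:350],None,fx=2.9,fy=2.9,interpolation=cv2.INTER_CUBIC)
cv2.imwrite('pics/w7b.png',a); print(((proj(o,t([(-.0744,.0255,-.007),(-.0744,.0255,.007)]))+.5-[180,60])*2.9).round(0))
```

```text
t 14.20 local mm [  0.58   0.36 139.72] F local [ 4.1  0.2 -6.9] rot err deg(tool) [-0.   -0.12  0.06] open 0.115
[ 0.04 -0.47 -0.34]
[[181. 161.]
 [255. 161.]]
```

View pics/w7b.png

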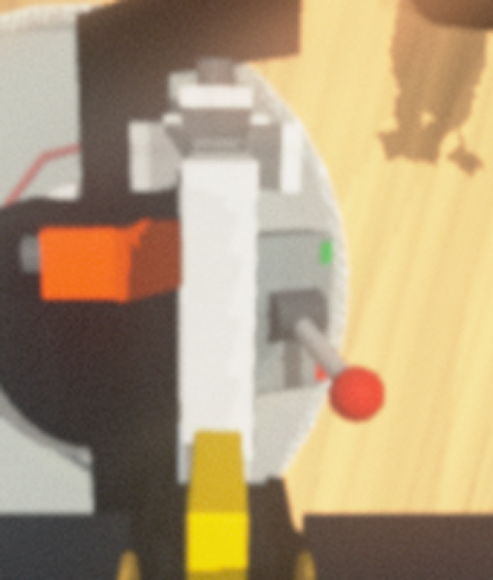

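The picture shows the panel inside the rails between the prongs. The catch is pushed back by the panel's back at (150,260) in the crop. The top corner is at (180–256, 160) as predicted, so it hasn't slipped. Pushing on.

Call:
arm_command(translation=[[0, 0.1, 0], [0, 0.2, 0], [0, 0.3, 0], [0, 0.35, 0], [0, 0.35, 0]], rotation=[[0, 0, 0], [0, 0, 0], [0, 0, 0], [0, 0, 0], [0, 0, 0]], grip=[1, 1, 1, 1, 1])

```text
time_s: 14.75
position: [0.5285, -0.2191, 0.252]
tcp_rot: [[0.257, 0.443, 0.859], [-0.966, 0.117, 0.229], [0.001, -0.889, 0.458]]
force: [5.2, 1.1, -1.8]
opening: 0.113
```

Call:
arm_command(translation=[[0, 0.08, 0], [0, 0.16, 0], [0, 0.24, 0], [0, 0.3, 0], [0, 0.3, 0]], rotation=[[0, 0, 0], [0, 0, 0], [0, 0, 0], [0, 0, 0], [0, 0, 0]], grip=[1, 1, 1, 1, 1])

```text
time_s: 15.25
position: [0.5392, -0.2166, 0.2308]
tcp_rot: [[0.257, 0.443, 0.859], [-0.967, 0.117, 0.229], [0.001, -0.889, 0.458]]
force: [6.9, 1.6, -2.1]
opening: 0.112
```

Run:
```python
from near import *
s=bot.read_state(); where(s); print(s['moment'].round(2))
```

```text
t 15.25 local mm [ 0.72 -0.18 88.26] F local [ 5.3 -0.2 -5.1] rot err deg(tool) [-0.   -0.1   0.13] open 0.112
[ 0.04 -0.53 -0.34]
```

Call:
arm_command(translation=[[0, 0.03, 0], [0, 0.06, 0], [0, 0.08, 0], [0, 0.1, 0], [0, 0.1, 0]], rotation=[[0, 0, 0], [0, 0, 0], [0, 0, 0], [0, 0, 0], [0, 0, 0]], grip=[1, 1, 1, 1, 1])

```text
time_s: 15.75
position: [0.5415, -0.2156, 0.2237]
tcp_rot: [[0.259, 0.441, 0.859], [-0.966, 0.116, 0.231], [0.002, -0.89, 0.456]]
force: [0.3, -0.1, -0.3]
opening: 0.112
```

Call:
arm_command(translation=[[0, 0.01, 0], [0, 0.02, 0], [0, 0.03, 0], [0, 0.03, 0]], rotation=[[0, 0, 0], [0, 0, 0], [0, 0, 0], [0, 0, 0]], grip=[1, 1, 1, 1])

```text
time_s: 16.15
position: [0.5418, -0.2141, 0.2229]
tcp_rot: [[0.26, 0.441, 0.859], [-0.966, 0.119, 0.231], [-0.0, -0.89, 0.457]]
force: [-8.4, 3.2, 9.7]
opening: 0.11
```

Run:
```python
from near import *
s=bot.read_state(); where(s); print(s['moment'].round(2))
```

```text
t 16.15 local mm [-0.14  1.57 79.78] F local [-2.   5.3 12. ] rot err deg(tool) [ 0.09  0.04 -0.03] open 0.110
[0.18 0.81 0.26]
```

The x force from the catch has gone and there is a +12 N stop reaction at TCP z = 79.8 mm, where 79.4 mm was expected when home. I'll press another 1 mm, then release and back off along the rails.

Call:
arm_command(translation=[[0, 0.012, 0], [0, 0.012, 0], [0, 0.012, 0]], rotation=[[0, 0, 0], [0, 0, 0], [0, 0, 0]], grip=[1, 1, 1])

```text
time_s: 16.45
position: [0.5419, -0.214, 0.2228]
tcp_rot: [[0.26, 0.441, 0.859], [-0.966, 0.119, 0.232], [0.0, -0.89, 0.457]]
force: [-13.3, 2.5, 16.7]
opening: 0.112
```

Call:
arm_command(translation=[[0, -0.02, 0], [0, -0.02, 0], [0, -0.02, 0], [0, -0.02, 0], [0, -0.02, 0]], rotation=[[0, 0, 0], [0, 0, 0], [0, 0, 0], [0, 0, 0], [0, 0, 0]], grip=[-0.2, -0.2, -0.2, -0.2, -0.2])

```text
time_s: 16.95
position: [0.5433, -0.2156, 0.2226]
tcp_rot: [[0.257, 0.443, 0.859], [-0.966, 0.116, 0.229], [0.001, -0.889, 0.458]]
force: [0.6, -0.2, -0.1]
opening: 0.483
```

Call:
arm_command(translation=[[0, -0.5, 0], [0, -1, 0], [0, -1, 0], [0, -1, 0]], rotation=[[0, 0, 0], [0, 0, 0], [0, 0, 0], [0, 0, 0]], grip=[-0.2, -0.2, -0.2, -0.2])

```text
time_s: 17.35
position: [0.5078, -0.2253, 0.2948]
tcp_rot: [[0.256, 0.444, 0.858], [-0.967, 0.115, 0.229], [0.004, -0.888, 0.459]]
force: [-0.8, 0.0, -0.6]
opening: 0.596
```

Run:
```python
from near import *
from rig import models
s=bot.read_state(); where(s)
o=wcap('w8',eyes,bot); spots(models,'wrist',('catch_nose','panel_tab','panel_mid','switch_tip'))
t=(0,0,.075); print('pred nose,tab,mid',proj(o,pts(p,[(0,.05,.0575),t,(0,0,0)])).round(1),'knob',proj(o,[kn(p)]).round(1))
f=lambda P:((proj(o,P)+.5-[180,40])*2.9).round(0).tolist()
im=cv2.resize(o['image'][40:240,180:350],None,fx=2.9,fy=2.9,interpolation=cv2.INTER_CUBIC)
for P in pts(p,[(-.007,.075,.055),(.007,.075,.055),(0,.05,.0575)]): cv2.circle(im,tuple(int(v) for v in f([P])[0]),2,(255,0,255),-1)
d=eyes.capture('scene'); b=cv2.resize(d['image'][150:250,120:220],(290,290),interpolation=cv2.INTER_CUBIC)
b=np.vstack([b,np.zeros((290,290,3),np.uint8)])
cv2.imwrite('pics/w8b.png',np.hstack([im,b]))
```

```text
t 17.35 local mm [  1.03  -0.48 160.07] F local [-0.9  0.2 -0.2] rot err deg(tool) [-0.06 -0.04  0.25] open 0.596
wrist catch_nose [(0.81, [254.9, 139.7])]
wrist panel_tab [(0.73, [252.6, 207.6]), (0.47, [296.7, 189.5])]
wrist panel_mid []
wrist switch_tip [(0.62, [295.3, 183.9])]
pred nose,tab,mid [[253.1 141.7]
 [253.1 206.2]
 [253.3 182.7]] knob [[298.8 191. ]]
```

View pics/w8b.png

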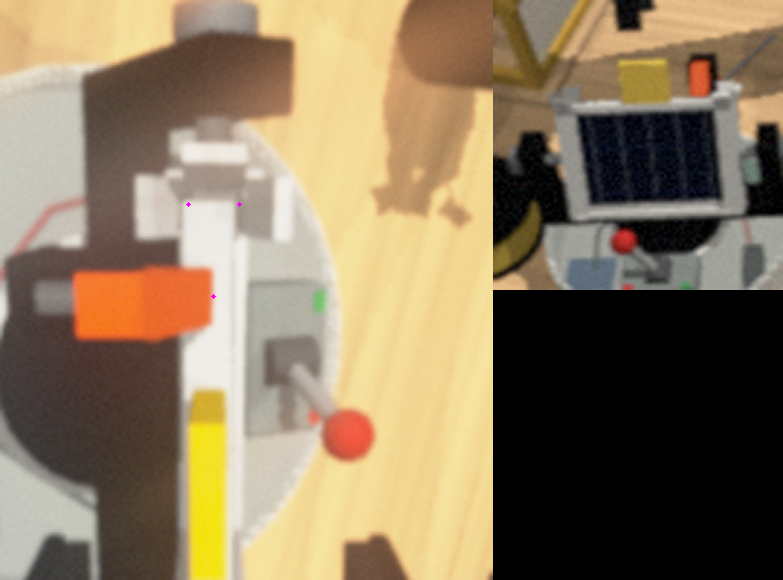

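The panel is home: its top corners and the nose tip match the model dots, and the orange catch lies over the top edge at (212,297). The scene view shows the cells on the sunny side and the switch still off. Planning the switch push from its −y side with closed fingers.

Run:
```python
from near import *
s=bot.read_state(); where(s); c,P,Z=frame(p); k=kn(p); print('knob',k.round(4),'p6',p[6])
xk=.082+p[6]; base=np.array([c[0],c[1],0]); w=lambda y,z:base+Z@[xk,y,z]
R=np.column_stack([-Z[:,0],[0,0,-1],-Z[:,1]]); print(np.linalg.det(R))
a=base+Z@[.0,-.03,.40]
Ra=Slerp([0,1],Ro.concatenate([Ro.from_matrix(s['tcp_rot']),Ro.from_matrix(R)]))(.35).as_matrix()
print('a');plan(s['position'],s['tcp_rot'],a,Ra); print('b');plan(a,Ra,w(-.075,.30),R); print('c');plan(w(-.075,.30),R,w(-.075,.127),R); print('d');plan(w(-.075,.127),R,w(-.002,.127),R)
print(w(-.075,.3))
```

```text
t 17.65 local mm [  0.3    0.47 158.4 ] F local [0.6 0.2 0.3] rot err deg(tool) [ 0.04 -0.09  0.03] open 0.602
knob [ 0.6636 -0.212   0.122 ] p6 -0.0004447534424500646
1.0000000000000002
a
  T [0.1895, -0.3883, 0.708] R [-0.0622, 0.2568, -0.0622] dist 0.066 ang 16.3
  T [0.0243, -0.4278, 0.7101] R [-0.0622, 0.2568, -0.0622] dist 0.066 ang 16.3
b
  T [0.0303, 0.7746, 0.3586] R [-0.1156, 0.477, -0.1155] dist 0.068 ang 30.3
  T [-0.2542, 0.7141, 0.3936] R [-0.1156, 0.477, -0.1155] dist 0.068 ang 30.3
c
  T [0.0, 0.7208, 0.0] R [0.0, 0.0, 0.0] dist 0.058 ang 0.0
  T [0.0, 0.7208, 0.0] R [0.0, 0.0, 0.0] dist 0.058 ang 0.0
  T [0.0, 0.7208, 0.0] R [0.0, 0.0, 0.0] dist 0.058 ang 0.0
d
  T [-0.0, 0.0, -0.9125] R [0.0, 0.0, 0.0] dist 0.073 ang 0.0
[ 0.67580608 -0.25742065  0.3       ]
```

Call:
arm_command(translation=[[0.19, -0.388, 0.708], [0.19, -0.388, 0.708], [0.19, -0.388, 0.708]], rotation=[[-0.062, 0.257, -0.062], [-0.062, 0.257, -0.062], [-0.062, 0.257, -0.062]], grip=[1, 1, 1])

```text
time_s: 17.95
position: [0.5493, -0.2312, 0.3502]
tcp_rot: [[-0.014, 0.397, 0.918], [-0.999, 0.042, -0.033], [-0.052, -0.917, 0.396]]
force: [0.3, -0.8, -0.9]
opening: 0.411
```

Call:
arm_command(translation=[[0.024, -0.428, 0.71], [0.024, -0.428, 0.71], [0.024, -0.428, 0.71]], rotation=[[-0.062, 0.257, -0.062], [-0.062, 0.257, -0.062], [-0.062, 0.257, -0.062]], grip=[1, 1, 1])

```text
time_s: 18.25
position: [0.589, -0.236, 0.4048]
tcp_rot: [[-0.281, 0.33, 0.901], [-0.956, -0.012, -0.294], [-0.087, -0.944, 0.319]]
force: [0.0, 0.4, -0.1]
opening: 0.143
```

Call:
arm_command(translation=[[0.03, 0.775, 0.359], [0.03, 0.775, 0.359], [0.03, 0.775, 0.359], [0.03, 0.775, 0.359], [0.03, 0.775, 0.359]], rotation=[[-0.1156, 0.477, -0.1155], [-0.1156, 0.477, -0.1155], [-0.1156, 0.477, -0.1155], [-0.1156, 0.477, -0.1155], [-0.1156, 0.477, -0.1155]], grip=[1, 1, 1, 1, 1])

```text
time_s: 18.75
position: [0.6303, -0.2462, 0.3488]
tcp_rot: [[-0.715, 0.161, 0.68], [-0.694, -0.044, -0.719], [-0.085, -0.986, 0.143]]
force: [-0.2, -0.1, -0.2]
opening: 0.002
```

Call:
arm_command(translation=[[-0.254, 0.714, 0.394], [-0.254, 0.714, 0.394], [-0.254, 0.714, 0.394], [-0.254, 0.714, 0.394], [-0.254, 0.714, 0.394]], rotation=[[-0.1156, 0.477, -0.1155], [-0.1156, 0.477, -0.1155], [-0.1156, 0.477, -0.1155], [-0.1156, 0.477, -0.1155], [-0.1156, 0.477, -0.1155]], grip=[1, 1, 1, 1, 1])

```text
time_s: 19.25
position: [0.6755, -0.2583, 0.2996]
tcp_rot: [[-0.965, 0.0, 0.261], [-0.261, 0.001, -0.965], [-0.0, -1.0, -0.0]]
force: [0.2, -0.6, 0.2]
opening: 0.008
```

```bash
cat >> near.py <<'E'
c,P,Z=frame(p); xk=.082+p[6]; base=np.array([c[0],c[1],0]); w=lambda y,z:base+Z@[xk,y,z]
Rk=np.column_stack([-Z[:,0],[0,0,-1],-Z[:,1]])
def whk(s): print('t %.2f'%s['time_s'],'tracker mm',(Z.T@(np.array(s['position'])-base)*1e3).round(1),'F tracker',(Z.T@np.array(s['force'])).round(1),'open %.2f'%s['opening'],'roterr',(Ro.from_matrix(s['tcp_rot']).inv()*Ro.from_matrix(Rk)).as_rotvec(degrees=True).round(1))
E
python3 - <<'E'
from near import *
from rig import models
s=bot.read_state(); whk(s); print(s['joint_positions'].round(0))
plan(s['position'],s['tcp_rot'],w(-.075,.127),Rk)
o=wcap('w9',eyes,bot); spots(models,'wrist',('switch_tip',)); print(proj(o,[kn(p)]))
E
```

```text
t 19.25 tracker mm [ 81.1 -75.7 299.6] F tracker [-0.  -0.7  0.2] open 0.01 roterr [ 0.   0.1 -0. ]
[-30.  36.  62.   0.  82.  45.]
  T [-0.0018, 0.7192, -0.0027] R [0.0002, 0.0005, -0.0001] dist 0.058 ang 0.0
  T [-0.0019, 0.7192, -0.0028] R [0.0002, 0.0005, -0.0001] dist 0.058 ang 0.0
  T [-0.0019, 0.7192, -0.003] R [0.0002, 0.0005, -0.0001] dist 0.058 ang 0.0
wrist switch_tip [(0.91, [206.8, 178.3]), (0.22, [207.6, 213.3])]
[[212.21131609 178.12880801]]
```

Call:
arm_command(translation=[[0, 0.36, 0], [0, 0.72, 0], [0, 0.72, 0]], rotation=[[0, 0, 0], [0, 0, 0], [0, 0, 0]], grip=[1, 1, 1])

```text
time_s: 19.65
position: [0.6727, -0.2565, 0.2393]
tcp_rot: [[-0.966, -0.007, 0.26], [-0.26, 0.004, -0.966], [0.005, -1.0, -0.006]]
force: [-0.7, 0.6, -0.2]
opening: 0.002
```

Call:
arm_command(translation=[[0, 0.36, 0], [0, 0.72, 0], [0, 0.72, 0]], rotation=[[0, 0, 0], [0, 0, 0], [0, 0, 0]], grip=[1, 1, 1])

```text
time_s: 19.95
position: [0.6737, -0.257, 0.1833]
tcp_rot: [[-0.966, -0.005, 0.259], [-0.259, 0.003, -0.966], [0.004, -1.0, -0.004]]
force: [-0.6, -0.1, -0.1]
opening: 0.003
```

Call:
arm_command(translation=[[0, 0.25, 0], [0, 0.5, 0], [0, 0.72, 0], [0, 0.72, 0]], rotation=[[0, 0, 0], [0, 0, 0], [0, 0, 0], [0, 0, 0]], grip=[1, 1, 1, 1])

```text
time_s: 20.35
position: [0.6756, -0.258, 0.1284]
tcp_rot: [[-0.966, -0.0, 0.259], [-0.259, 0.0, -0.966], [0.0, -1.0, -0.0]]
force: [0.0, -0.7, -0.1]
opening: 0.005
```

Call:
arm_command(translation=[[0, 0, -0.15], [0, 0, -0.3], [0, 0, -0.45], [0, 0, -0.45]], rotation=[[0, 0, 0], [0, 0, 0], [0, 0, 0], [0, 0, 0]], grip=[1, 1, 1, 1])

```text
time_s: 20.75
position: [0.6679, -0.2222, 0.131]
tcp_rot: [[-0.966, 0.005, 0.26], [-0.26, -0.003, -0.966], [-0.004, -1.0, 0.004]]
force: [-0.0, 0.2, 1.4]
opening: 0.005
```

Run:
```python
from near import *
s=bot.read_state(); whk(s)
```

```text
t 20.75 tracker mm [ 83.  -38.9 131. ] F tracker [0.  0.2 1.4] open 0.00 roterr [-0.2  0.1 -0.2]
```

Call:
arm_command(translation=[[0, 0.02, -0.12], [0, 0.02, -0.24], [0, 0.02, -0.36], [0, 0.02, -0.45], [0, 0.02, -0.45]], rotation=[[0, 0, 0], [0, 0, 0], [0, 0, 0], [0, 0, 0], [0, 0, 0]], grip=[1, 1, 1, 1, 1])

```text
time_s: 21.25
position: [0.6571, -0.1868, 0.1264]
tcp_rot: [[-0.966, 0.001, 0.259], [-0.259, 0.0, -0.966], [-0.001, -1.0, -0.0]]
force: [0.6, -1.6, 0.9]
opening: 0.002
```

Run:
```python
from near import *
from rig import models
s=bot.read_state(); whk(s)
for cam in('scene','top'):
    d=eyes.capture(cam); d={k:np.array(v) for k,v in d.items()}
    spots(models,cam,('switch_tip',)); on=base+Z@[xk,.028,.122]; print('on',proj(d,on).round(1),'off',proj(d,kn(p)).round(1))
    h=cv2.cvtColor(d['image'],cv2.COLOR_BGR2HSV); m=((h[...,0]<6)|(h[...,0]>174))&(h[...,1]>170)&(h[...,2]>110); u=proj(d,on)[0]
    ys,xs=np.nonzero(m); q=(abs(xs-u[0])<28)&(abs(ys-u[1])<14); print('red blob',q.sum(),xs[q].mean() if q.any() else 0,ys[q].mean() if q.any() else 0)
```

```text
t 21.25 tracker mm [ 81.8  -1.9 126.4] F tracker [ 0.2 -1.7  0.9] open 0.00 roterr [ 0.  0. -0.]
scene switch_tip [(0.64, [334.9, 272.5]), (0.55, [180.9, 232.9]), (0.25, [198.2, 180.0])]
on [[184.7 233.4]] off [[164.1 234.4]]
red blob 0 0 0
top switch_tip []
on [[305.  132.7]] off [[321.8 128.2]]
red blob 0 0 0
```

Call:
arm_command(translation=[[0, 0, -0.03], [0, 0, -0.06], [0, 0, -0.08], [0, 0, -0.08]], rotation=[[0, 0, 0], [0, 0, 0], [0, 0, 0], [0, 0, 0]], grip=[1, 1, 1, 1])

```text
time_s: 21.85
position: [0.6562, -0.183, 0.1271]
tcp_rot: [[-0.966, 0.002, 0.258], [-0.258, -0.002, -0.966], [-0.002, -1.0, 0.003]]
force: [0.2, -3.6, -0.5]
opening: 0.005
```

Run:
```python
from near import *
s=bot.read_state(); whk(s)
```

```text
t 21.85 tracker mm [ 81.9   2.  127.1] F tracker [-0.7 -3.5 -0.5] open 0.00 roterr [-0.1 -0.  -0.1]
```

Call:
arm_command(translation=[[0, 0, -0.03], [0, 0, -0.06], [0, 0, -0.06], [0, 0, -0.06]], rotation=[[0, 0, 0], [0, 0, 0], [0, 0, 0], [0, 0, 0]], grip=[1, 1, 1, 1])

```text
time_s: 22.25
position: [0.656, -0.1808, 0.1278]
tcp_rot: [[-0.966, 0.005, 0.259], [-0.259, -0.007, -0.966], [-0.004, -1.0, 0.008]]
force: [0.4, -8.9, -1.1]
opening: 0.007
```

Run:
```python
from near import *
s=bot.read_state(); whk(s)
```

```text
t 22.25 tracker mm [ 82.3   4.1 127.8] F tracker [-1.9 -8.7 -1.1] open 0.01 roterr [-0.4 -0.  -0.2]
```

The force has risen to 9 N, so the switch is at its stop. Backing off and retreating upward.

Call:
arm_command(translation=[[0, 0, 0.3], [0, 0, 0.5], [0, 0, 0.5]], rotation=[[0, 0, 0], [0, 0, 0], [0, 0, 0]], grip=[1, 1, 1])

```text
time_s: 22.55
position: [0.6656, -0.2181, 0.1271]
tcp_rot: [[-0.967, 0.003, 0.256], [-0.256, -0.001, -0.967], [-0.003, -1.0, 0.002]]
force: [0.1, -0.5, -0.1]
opening: 0.006
```

Call:
arm_command(translation=[[0, -0.5, 0], [0, -1, 0], [0, -1, 0]], rotation=[[0, 0, 0], [0, 0, 0], [0, 0, 0]], grip=[1, 1, 1])

```text
time_s: 22.85
position: [0.6682, -0.2167, 0.2137]
tcp_rot: [[-0.966, 0.013, 0.258], [-0.259, -0.005, -0.966], [-0.011, -1.0, 0.008]]
force: [1.0, -0.8, 0.7]
opening: 0.005
```

Call:
arm_command(translation=[[0, -0.5, 0], [0, -1, 0], [0, -1, 0], [0, -1, 0]], rotation=[[0, 0, 0], [0, 0, 0], [0, 0, 0], [0, 0, 0]], grip=[1, 1, 1, 1])

```text
time_s: 23.25
position: [0.6648, -0.2153, 0.2879]
tcp_rot: [[-0.966, 0.003, 0.259], [-0.259, -0.001, -0.966], [-0.003, -1.0, 0.002]]
force: [-0.2, -0.2, -1.0]
opening: 0.007
```

Run:
```python
from near import *
from rig import models
s=bot.read_state(); whk(s)
on=base+Z@[xk,.028,.122]
def chk(cam,d):
    spots(models,cam,('switch_tip','catch_nose','panel_tab'))
    print('on',proj(d,on).round(1),'off',proj(d,kn(p)).round(1),'nose',proj(d,pts(p,[(0,.05,.0575)])).round(1),'tab',proj(d,pts(p,[(0,0,.075)])).round(1))
    B,G,Rr=[d['image'][...,i].astype(int) for i in range(3)]; m=(Rr>1.9*G)&(Rr>1.9*B)&(Rr>90); u=proj(d,on)[0]
    n,l,st,ce=cv2.connectedComponentsWithStats(m.astype(np.uint8)); print('red',[(st[i,4],ce[i].round(1).tolist()) for i in range(1,n) if st[i,4]>8 and np.linalg.norm(ce[i]-u)<60])
for cam in('scene','top'):
    d=eyes.capture(cam); chk(cam,{k:np.array(v) for k,v in d.items()})
chk('wrist',wcap('w10',eyes,bot))
```

```text
t 23.25 tracker mm [ 81.8 -31.5 287.9] F tracker [-0.2 -0.2 -1. ] open 0.01 roterr [-0.1 -0.  -0.2]
scene switch_tip [(0.67, [183.5, 237.1])]
scene catch_nose [(0.56, [190.6, 181.4])]
scene panel_tab [(0.9, [331.3, 187.6]), (0.69, [359.2, 146.3]), (0.65, [170.8, 179.1])]
on [[184.7 233.4]] off [[164.1 234.4]] nose [[191.  183.6]] tab [[171.9 178.5]]
red [(np.int32(82), [191.0, 176.5]), (np.int32(66), [183.8, 232.4]), (np.int32(36), [225.6, 275.9])]
top switch_tip [(0.63, [123.5, 216.6])]
top catch_nose []
top panel_tab [(0.78, [165.2, 270.1]), (0.6, [189.3, 219.7])]
on [[305.  132.7]] off [[321.8 128.2]] nose [[310.9 163.6]] tab [[328.6 161.3]]
red [(np.int32(21), [255.0, 111.0]), (np.int32(16), [249.0, 111.5]), (np.int32(16), [304.5, 132.3])]
wrist switch_tip [(0.92, [198.0, 180.0])]
wrist catch_nose []
wrist panel_tab []
on [[198.6 181.5]] off [[251.  181.5]] nose [[164.7 318.7]] tab [[218.1 338.9]]
red [(np.int32(27), [252.9, 158.6]), (np.int32(312), [199.4, 182.3])]
```

Three cameras put the knob at the "on" position: wrist 199.4 px against 198.6 predicted for on and 251 for off. The tab and catch are where they should be. Handing in.

```bash
python3 -c "
from rig import bot
s=bot.read_state(); print(s['time_s'],s['force'].round(1)); bot.hand_in()"
```

```text
23.85 [-1.1  0.2  0.6]
the job is handed in; nothing more can be done
```

The panel is home in the cradle with its cells to the sunny side and the catch out over its top edge. The switch was thrown to on only after that. I handed in at 23.85 s of the 51 s allowed; no verdict is reported.

**What I did:** I took the larger blue panel from the rack by its yellow tab, slid it down the rails past the catch and let go. I then pushed the red switch over from its −y side with the fingers closed, and backed off upward.

**Panel:** At the end of the push the catch's sideways force vanished and the stop pushed back with about 17 N. The tool stood about 0.4 mm from where it should be with the panel home. After release, the wrist picture showed the panel's top edge and the catch where a home panel puts them.

**Switch:** The push rose to about 9 N at its end stop. Afterwards the red knob was within 1 to 2 px of "on" in all three cameras (wrist column 199.4, where on is 198.6 and off is 251).

**At hand-in:** The arm was clear, with only sensor noise (about 1 N) on the force reading.

**Checks that disagreed:**
- The force along the rails read negative while the panel was sliding, the opposite of what I expected. I never explained it, but position and pictures agreed throughout.
- An early 1 mm offset of the panel in the grip came from a picture taken while moving, and a later still picture showed none.
- The networks gave some wrong points, such as the look-alike tabs, and the top camera could not find the catch at the end.
- I did not measure the bystanders, board or pane at the end; the arm felt no contact with any of them.

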